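# Stack pastry cartons in the stacking stand, slim on top

## Robot

A 7-joint arm with a two-finger parallel gripper is mounted at the origin on a cart in front of the work surface, level with it; the furniture and walls round the work are solid. World frame = base frame: x ahead of the robot, y to its left, z up, the work surface at z = 0. Lengths are in m, angles in rad, forces in N, time in s.
With the tool pointing down it reaches from about 0.35 to 0.9 m from the base axis. Payload 7.2 kg.
Tool frame: the origin (TCP) lies at the very end of the fingers, on their centre line; the grasp point (between the pads) lies 19 mm behind it; z points along the fingers, y is the direction in which the jaws open and shut (so a half turn about z gives the same grasp; the last joint's range is limited). The gripper opens to 88 mm and grips with 3 to 60 N. Pads are 20 mm wide; open, the fingers measure 115 mm over their backs; the gripper's body (75 mm by 178 mm) begins 61 mm behind the grasp point.
Start: joints at [-1.367, 0.411, -0.013, 1.596, 0.006, 1.134, -0.082], TCP at [0.168, 0.602, 0.183] pointing down, gripper open.
Joint ranges: [-2.95, 2.95], [-0.29, 1.99], [-1.47, 1.44], [0.14, 2.54], [-1.03, 4.17], [0.13, 1.85], [-2.86, 2.86]. Speed limits (rad/s): [2.39, 2.39, 3.01, 3.01, 3.14, 3.14, 3.14].

## Interface

Orientations are given as a unit quaternion [w, x, y, z].
In Python, from workcell import robot gives the robot as it stands.
- The arm moves only by the tool play_rows, never from a script. Its argument "motion" is a list of rows, each an object with "linear": the shift along the tool's x, y, z in mm, a list of three; "twist": the turn about the tool's z in rad. In form: [{"linear": [dx, dy, dz], "twist": twist}, ...]. A call has 1 to 10 rows; each row is the pose to reach, as a shift and turn from the pose measured when the call began, along the tool's axes at that moment; what a row does not reach only later rows make up. A row lasts 1/12 s, in which the tool goes at most 41.7 mm and 7.16 degrees, less where a joint would pass 70% of its speed; a pose out of reach is approached as far as the arm can. A call with a gripper value outside its range is refused whole. "jaw" is the gripper's target within -1 to 1 (shut at 1, half-way at 0, fully open at -1), set as the call begins (left out, the last holds). The fingers move at their own pace and stop on an object; "grip_force" is the grip in N (left out, the last holds). Time passes only in rows, so rows that repeat a pose let the fingers close. It gives the time, the measured TCP pose, the force and the opening at its end, in the units of the state.
- robot.get_obs(): the state, without advancing time (a new reading comes with each control period).
- robot.read_camera(name): name is "side" or "top"; returns a dict with "image" (420x560x3 uint8, blue, green, red), "depth" (420x560 float32, m along the optical axis (not along the pixel's ray), 0 where there is no reading), "K" (3x3 intrinsics, pixels), "world_from_camera" (4x4, takes a point from camera to world coordinates). Camera axes: x right, y up, looking along -z (the intrinsics and any distortion apply to the point x, -y, -z); pixel columns grow to the right and rows downward; lengths in m; the calibration is good to about 2 mm. A picture is of the moment at which its call begins.
- robot.finish_job(): hands the job in, once; it reports no verdict.
The state is a dict: "clock": time; "joint_positions": joint angles; "joint_vel": joint speeds; "effort": joint torques, N m; "tcp_pos": TCP position; "tool_rot": TCP orientation; "ft_force": force on the tool from outside, world axes, zero at the start; "ft_torque": the same for the moment, N m; "finger_gap": finger opening in m.
Only numpy, scipy, OpenCV 4.12 (cv2) and the standard library are available. Lean on these libraries where they do the work, as an engineer would, in place of code of your own. Each camera call takes 0.05 s, during which the arm holds its last target.

## Task

Finish the column of closed cartons in the metal stacking stand: the deepest carton already lies on its base plate, between the two end plates; set the medium carton squarely on it, then the slim one on top, each flat, lid (white seal) up, edges flush with the carton below. The medium one stands on its end: lay it down with a controlled turn, do not let it topple. Leave the deep carton in place, and the date stamp and the two loose cakes undisturbed.

Things in the scene. Friction and masses are not known exactly. Their poses are not given: they have to be found in the camera images.
- deep_carton_center (a point): Closed kraft carton, 120 mm long (its x), 60 mm wide (its y), 54 mm thick (its z, pointing out of the lid); round white paper seal on the lid. About 0.25 kg, rigid. This point is its centre. Starts flat on the stand's base plate, lid up, its x along the stand's x (within 5 degrees) and within 10 mm of the middle.
- slim_carton_center (a point): Closed kraft carton, 120 mm long (its x), 60 mm wide (its y), 34 mm thick (its z, pointing out of the lid); round white paper seal on the lid. About 0.25 kg, rigid. This point is its centre. Starts lying flat on the table, lid up.
- medium_carton_center (a point): Closed kraft carton, 120 mm long (its x), 60 mm wide (its y), 44 mm thick (its z, pointing out of the lid); round white paper seal on the lid. About 0.25 kg, rigid. This point is its centre. Starts standing on one 60 x 44 mm end, its x axis up, the lid facing sideways, to the robot's left (+y) within 30 degrees.
- stand_floor (a point): Centre of the top face of the fixed stand's base plate (182 mm in x, 110 in y), 8 mm above the table. Two end plates, 90 mm wide (y), 6 mm thick, have their inner faces at x = +78 and -78 mm and tops with a 10 mm thick rubber edge (inner faces at 76 mm) 163 mm above the table. Open on both y sides, where fingers reach a carton's long sides.
- press_mould: Obstacle, fixed: hand press mould for cakes, white barrel and green knob, round, 69 mm across, 169 mm high; origin at the centre of its underside, standing on the table.
- date_stamp: Black self-inking date stamp, 36 (x) x 62 (y) x 97 mm high; origin at the centre of its underside, standing on the table. Bystander: must stay where it is. 
- second_cake: Round moon cake, 74 mm across, 30 mm high; origin at the centre of its underside, lying on the table. Bystander: must stay where it is. 
- loose_cake: Round moon cake, 74 mm across, 29 mm high; origin at the centre of its underside, lying on the table. Bystander: must stay where it is. 
- medium_carton: The medium carton again; its origin lies at the centre of its underside (the 120 x 60 mm face opposite the lid), same axes as its centre point. The high end plates leave no room to set it on the column with a slanted gripper: lay it on the table, then take it again from straight above.

How it is judged:
By the outcome, as a careful person would: the job done as asked, in the order asked, and still so for the second after the job is handed in, with the robot touching nothing.
It also fails if it takes over 72 s, if anything falls off the work surface, if the arm or the gripper's body presses on something with over 40 N, if the wrist force passes 120 N, or if a joint passes its speed limit or range.

## Working session

There is one attempt and no reset: what is moved stays moved. The work goes in short steps, Python scripts to look and compute and a tool call to move; the robot and the scene stay as the last step left them, time stands still between calls to the robot, and variables do not carry over. Pictures are saved under pics/ and viewed, and the job is handed in when it is done.

Besides the shell and the picture viewer there is one more tool, called after "Emit:" as name(argument=value, ...), one argument or row to a line, values as JSON. play_rows: Moves the arm, as the interface text tells. Its arguments: {"type":"object","properties":{"motion":{"type":"array","items":{"type":"object","properties":{"linear":{"type":"array","items":{"type":"number"}},"twist":{"type":"number"}}}},"jaw":{"type":"number"},"grip_force":{"type":"number"}},"required":["motion"]}

```bash
mkdir -p pics; ls; python3 - <<'E'
from workcell import robot
import cv2,numpy as np
o=robot.get_obs()
for k in o: print(k,np.round(o[k],4))
for n in("side","top"):
    d=robot.read_camera(n); cv2.imwrite(f"pics/{n}0.png",d["image"]); np.savez(f"/tmp/{n}0.npz",**d); print(d["K"],d["world_from_camera"])
E
```

```text
pics
clock 0.0
joint_positions [-1.3672  0.4119 -0.0127  1.597   0.0056  1.1343 -0.0822]
joint_vel [-0.0005 -0.0007 -0.0025 -0.0004  0.001   0.      0.0007]
effort [ 6.00000e-04 -5.87968e+01  6.42200e-01 -2.91064e+01 -5.37000e-02
  1.83000e-02  2.00000e-04]
tcp_pos [0.1677 0.6015 0.1826]
tool_rot [-1.000e-04  1.355e-01  9.908e-01 -8.000e-04]
ft_force [ 0.0904 -0.3722  0.2157]
ft_torque [-0.015   0.0323  0.001 ]
finger_gap 0.088
[[476.00103559   0.         274.0496485 ]
 [  0.         476.00103559 207.43006669]
 [  0.           0.           1.        ]] [[ 0.98791455  0.05552481 -0.14471294  0.3716115 ]
 [-0.15466     0.41487999 -0.89663531 -1.12372437]
 [ 0.01025299  0.90818037  0.41845345  0.59900559]
 [ 0.          0.          0.          1.        ]]
[[509.87426276   0.         268.24226514]
 [  0.         509.87426276 202.47057588]
 [  0.           0.           1.        ]] [[ 0.0153628   0.99081749 -0.13433052  0.35562825]
 [-0.99971081  0.01273511 -0.02039889 -0.02829541]
 [-0.01850087  0.13460506  0.9907266   1.60860156]
 [ 0.          0.          0.          1.        ]]
```

View pics/side0.png

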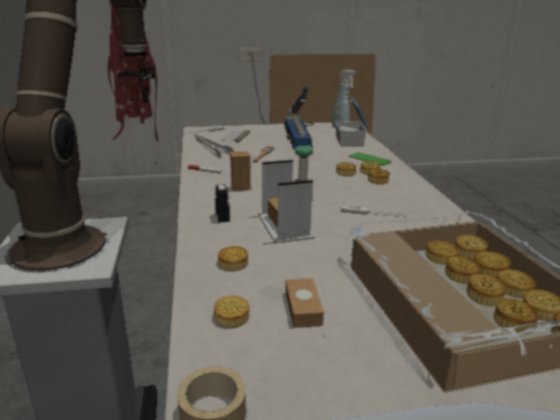

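View pics/top0.png

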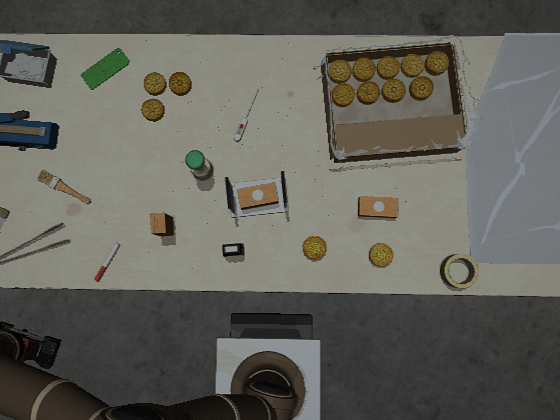

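```bash
cat > h.py <<'E'
import numpy as np,cv2
def cloud(d):
    D=d["depth"];K=d["K"];h,w=D.shape
    u,v=np.meshgrid(np.arange(w),np.arange(h))
    P=np.stack([(u-K[0,2])/K[0,0]*D,-(v-K[1,2])/K[1,1]*D,-D],-1)
    M=d["world_from_camera"]; return P@M[:3,:3].T+M[:3,3]
def proj(d,X):
    M=np.linalg.inv(d["world_from_camera"]);p=np.asarray(X)@M[:3,:3].T+M[:3,3];K=d["K"]
    return np.stack([K[0,0]*p[...,0]/-p[...,2]+K[0,2],K[1,1]*-p[...,1]/-p[...,2]+K[1,2]],-1)
def ray(d,u,v,z):
    K=d["K"];M=d["world_from_camera"];r=M[:3,:3]@np.array([(u-K[0,2])/K[0,0],-(v-K[1,2])/K[1,1],-1]);o=M[:3,3]
    return o+r*(z-o[2])/r[2]
def crop(img,x0,x1,y0,y1,s,fn): cv2.imwrite(fn,cv2.resize(img[y0:y1,x0:x1],None,fx=s,fy=s,interpolation=cv2.INTER_CUBIC))
E
python3 - <<'E'
from h import *
d=dict(np.load("/tmp/top0.npz"));s=dict(np.load("/tmp/side0.npz"))
crop(d["image"],140,300,140,265,5,"pics/t1.png");crop(d["image"],300,410,180,270,6,"pics/t2.png")
crop(s["image"],200,340,130,260,5,"pics/s1.png");crop(s["image"],200,340,230,340,5,"pics/s2.png")
C=cloud(d);Z=C[...,2]
def show(n,x0,x1,y0,y1,lo,hi):
    m=np.zeros_like(Z,bool);m[y0:y1,x0:x1]=1;m&=(Z>lo)&(Z<hi)&(d["depth"]>0)
    p=C[m];r=cv2.minAreaRect((p[:,:2]*1000).astype(np.float32));print(n,m.sum(),"z",np.round(np.percentile(p[:,2],[5,50,95]),4),"mean",p.mean(0).round(4),"rect",r)
show("med",145,185,200,245,.1,.14)
show("slim",350,410,185,225,.025,.045)
show("deep",232,284,175,215,.045,.075)
show("plates",220,300,165,225,.14,.18)
show("plateL",220,250,165,225,.14,.18)
show("plateR",270,300,165,225,.14,.18)
show("base",220,300,165,225,.005,.02)
show("stamp",215,250,235,265,.07,.11)
show("cakeA",300,330,230,265,.02,.045)
show("cakeB",365,400,235,272,.02,.045)
show("mould",180,220,140,185,.02,.2)
E
```

```text
med 326 z [0.1088 0.1189 0.1241] mean [0.4927 0.3249 0.118 ] rect ((493.3140869140625, 326.0787353515625), (59.8076171875, 43.83474349975586), 2.7358460426330566)
slim 751 z [0.0275 0.0338 0.0397] mean [ 0.5614 -0.3374  0.0337] rect ((561.288330078125, -338.53167724609375), (121.71272277832031, 60.96211624145508), 87.02587890625)
deep 797 z [0.0544 0.0614 0.0676] mean [0.5874 0.0381 0.0613] rect ((588.105224609375, 40.634376525878906), (66.06024169921875, 165.8666534423828), 14.237648963928223)
plates 226 z [0.1568 0.1621 0.1679] mean [0.5895 0.0376 0.1623] rect ((589.6033935546875, 37.645103454589844), (91.84818267822266, 171.86550903320312), 7.056012153625488)
plateL 113 z [0.1567 0.1622 0.1687] mean [0.5796 0.1179 0.1624] rect ((579.6812744140625, 117.80703735351562), (91.84822082519531, 10.309659004211426), 7.062591075897217)
plateR 113 z [0.1569 0.1621 0.1673] mean [ 0.5994 -0.0427  0.1622] rect ((599.1184692382812, -42.67236328125), (91.01570129394531, 9.986557006835938), 6.8264899253845215)
base 897 z [0.0053 0.0081 0.0148] mean [0.591  0.0336 0.0087] rect ((598.8773803710938, 33.822242736816406), (190.2834930419922, 253.40309143066406), 0.5915343165397644)
stamp 199 z [0.0762 0.0949 0.1011] mean [0.4206 0.1088 0.0933] rect ((421.9210510253906, 109.05339050292969), (32.889854431152344, 52.613014221191406), 3.853339672088623)
cakeA 409 z [0.0213 0.0261 0.0318] mean [ 0.4328 -0.1415  0.0263] rect ((432.41436767578125, -140.27951049804688), (69.90664672851562, 71.96770477294922), 19.801395416259766)
cakeB 401 z [0.021  0.0258 0.0321] mean [ 0.4136 -0.3459  0.0261] rect ((414.7705078125, -346.73468017578125), (67.59713745117188, 71.53057098388672), 1.3570994138717651)
mould 541 z [0.0391 0.1586 0.1701] mean [0.6698 0.2123 0.1172] rect ((673.9638671875, 214.96514892578125), (60.013458251953125, 64.05005645751953), 44.33823776245117)
```

```bash
sleep 0
```

```text
(no output)
```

View pics/t1.png

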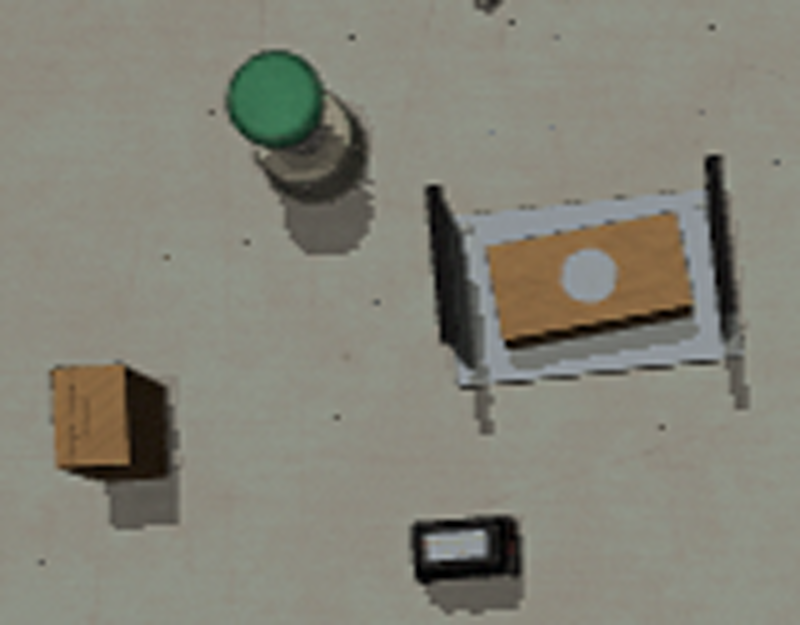

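View pics/s1.png

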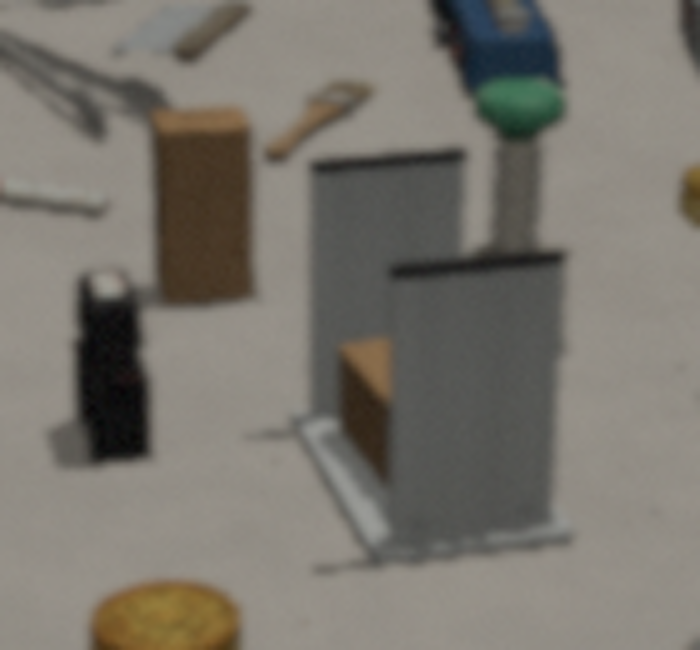

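View pics/t2.png

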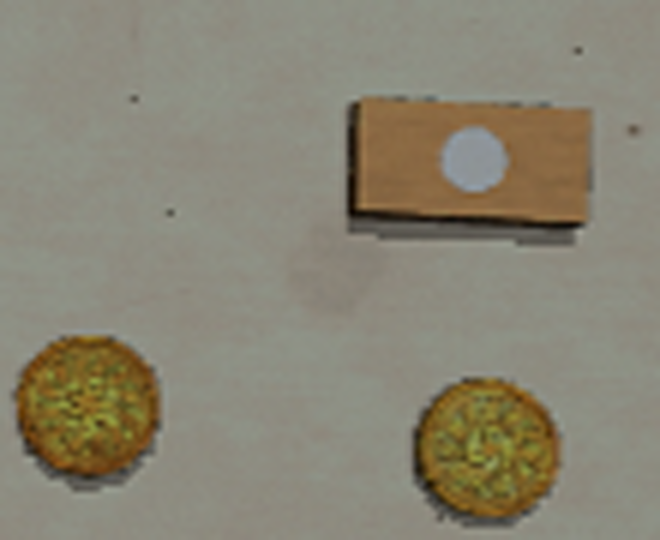

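```bash
cat >> h.py <<'E'
def lid(d,win,z,thr=None,L=.12,W=.06,dbg=None):
    """fit rectangle L x W at height z: mask of bright kraft/white in window win=(x0,x1,y0,y1)"""
    from scipy.optimize import minimize
    x0,x1,y0,y1=win; s=6
    im=cv2.resize(d["image"][y0:y1,x0:x1],None,fx=s,fy=s,interpolation=cv2.INTER_CUBIC)
    hsv=cv2.cvtColor(im,cv2.COLOR_BGR2HSV)
    thr=thr or 120
    m=((hsv[...,1]>85)&(hsv[...,2]>thr)&(hsv[...,0]<25)).astype(np.uint8)
    cs,_=cv2.findContours(m,cv2.RETR_EXTERNAL,cv2.CHAIN_APPROX_NONE)
    c=max(cs,key=cv2.contourArea)
    if dbg:
        o=im.copy();cv2.drawContours(o,[c],-1,(0,0,255),1);cv2.imwrite(dbg,o)
    px=c[:,0,:].astype(float); px=(px+.5)/s-.5+[x0,y0]
    W3=np.array([ray(d,u,v,z)[:2] for u,v in px])
    # polygon centroid+axis, in mm
    q=(W3*1000).astype(np.float32).reshape(-1,1,2)
    M=cv2.moments(q); ctr=np.array([M["m10"],M["m01"]])/M["m00"]
    a=.5*np.arctan2(2*M["mu11"],M["mu20"]-M["mu02"])
    r=cv2.minAreaRect(q)
    return ctr,np.degrees(a),cv2.contourArea(q),r
E
cat > m0.py <<'E'
from h import *
d=dict(np.load("/tmp/top0.npz"))
for n,w,z in(("med",(140,180,205,242),.12),("slim",(350,405,190,225),.034),("deep",(232,284,176,215),.062)):
    c,a,A,r=lid(d,w,z,dbg=f"pics/d_{n}.png"); print(n,c.round(1),a.round(2),A,r)
E
python3 m0.py
python3 - <<'E'
import cv2,numpy as np
a=[cv2.imread(f"pics/d_{n}.png") for n in("med","slim","deep")]
H=max(i.shape[0] for i in a);o=np.hstack([cv2.copyMakeBorder(i,0,H-i.shape[0],0,5,0) for i in a])
cv2.imwrite("pics/dd.png",cv2.resize(o,None,fx=.8,fy=.8));print(o.shape)
E
```

```text
med [493.5 327.5] 4.7 2261.67827586364 ((493.4442138671875, 327.2286071777344), (58.57064437866211, 42.44483947753906), 4.577470302581787)
slim [ 562.4 -338.2] 87.34 6609.29250736814 ((562.1181640625, -338.1059265136719), (118.88522338867188, 58.79570770263672), 87.63607025146484)
deep [589.3  37.4] -78.58 6598.836422261142 ((589.0694580078125, 37.42414093017578), (58.386375427246094, 118.33507537841797), 11.414441108703613)
(234, 897, 3)
```

View pics/dd.png

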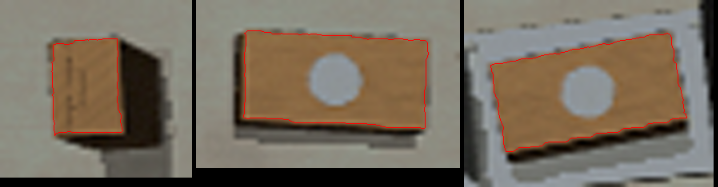

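```bash
cat >> h.py <<'E'
from scipy.spatial.transform import Rotation as R
def go(o,tgt,yawy=None):
    """print shift in tool axes (mm) to world target tgt (m) and twist so that tool y points at yawy deg (mod 180)"""
    w,x,y,z=o["tool_rot"];M=R.from_quat([x,y,z,w]).as_matrix()
    l=M.T@(np.array(tgt)-o["tcp_pos"])*1000
    cur=np.degrees(np.arctan2(M[1,1],M[0,1]));t=0
    if yawy is not None:
        t=-((yawy-cur+90)%180-90)
    print("clk",round(float(o["clock"]),2),"tcp",np.round(o["tcp_pos"],4),"yawy",cur.round(2),"zax",M[:,2].round(4),"gap",round(float(o["finger_gap"]),4),"F",np.round(o["ft_force"],1),"j7",round(float(o["joint_positions"][6]),2),"\n ->linear",l.round(1),"twist",np.radians(t).round(4))
E
python3 - <<'E'
from h import *
from workcell import robot
go(robot.get_obs(),(.4935,.3315,.183),4.6)
E
```

```text
clk 0.1 tcp [0.1677 0.6016 0.1827] yawy 74.43 zax [-3.0e-04 -1.4e-03 -1.0e+00] gap 0.0879 F [-0.2  0.  -0.3] j7 -0.08 
 ->linear [-386.3 -172.7    0. ] twist 1.2187
```

Emit:
play_rows(
  motion=[
    {"linear": [-35, -15, 0], "twist": 0.11},
    {"linear": [-73, -33, 0], "twist": 0.23},
    {"linear": [-112, -50, 0], "twist": 0.35},
    {"linear": [-151, -68, 0], "twist": 0.47},
    {"linear": [-190, -85, 0], "twist": 0.59},
    {"linear": [-229, -103, 0], "twist": 0.71},
    {"linear": [-268, -120, 0], "twist": 0.83},
    {"linear": [-307, -138, 0], "twist": 0.95},
    {"linear": [-346, -155, 0], "twist": 1.07},
    {"linear": [-386, -173, 0], "twist": 1.19},
  ],
  jaw=-1,
)

```text
clock: 0.93
tcp_pos: [0.4865, 0.3361, 0.1829]
tool_rot: [0.0, 0.67, 0.743, -0.001]
ft_force: [0.7, 1.7, 0.4]
finger_gap: 0.088
```

```bash
python3 - <<'E'
from h import *
from workcell import robot
go(robot.get_obs(),(.4935,.3315,.130),4.6)
d=robot.read_camera("top");crop(d["image"],100,300,140,270,4,"pics/a1.png")
E
```

```text
clk 0.93 tcp [0.4865 0.3361 0.1829] yawy 5.92 zax [-5.0e-04 -1.4e-03 -1.0e+00] gap 0.088 F [0.7 1.7 0.4] j7 -0.45 
 ->linear [-5.2  6.5 52.9] twist 0.0231
```

View pics/a1.png

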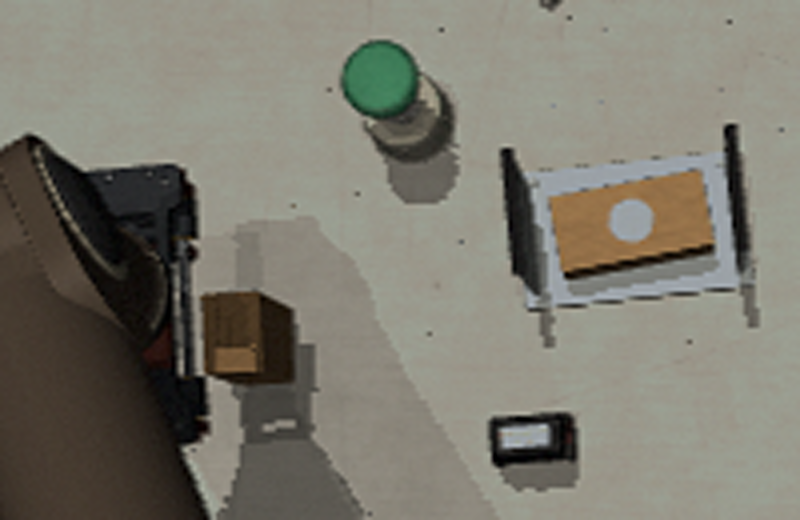

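Emit:
play_rows(
  motion=[
    {"linear": [-3, 3, 10], "twist": 0.012},
    {"linear": [-5, 6, 28], "twist": 0.023},
    {"linear": [-5, 6, 45], "twist": 0.023},
    {"linear": [-5, 6, 53], "twist": 0.023},
    {"linear": [-5, 6, 53], "twist": 0.023},
    {"linear": [-5, 6, 53], "twist": 0.023},
  ],
)

```text
clock: 1.48
tcp_pos: [0.4996, 0.3238, 0.1299]
tool_rot: [0.003, 0.684, 0.729, -0.001]
ft_force: [0.3, 0.1, -0.0]
finger_gap: 0.0876
```

```bash
python3 - <<'E'
from h import *
from workcell import robot
go(robot.get_obs(),(.4935,.3315,.061),4.6)
d=robot.read_camera("side");crop(d["image"],190,330,80,220,4,"pics/a2.png")
E
```

```text
clk 1.48 tcp [0.4996 0.3238 0.1299] yawy 3.65 zax [ 0.003  -0.0057 -1.    ] gap 0.0876 F [ 0.3  0.1 -0. ] j7 -0.44 
 ->linear [ 8.5 -5.8 68.8] twist -0.0166
```

View pics/a2.png

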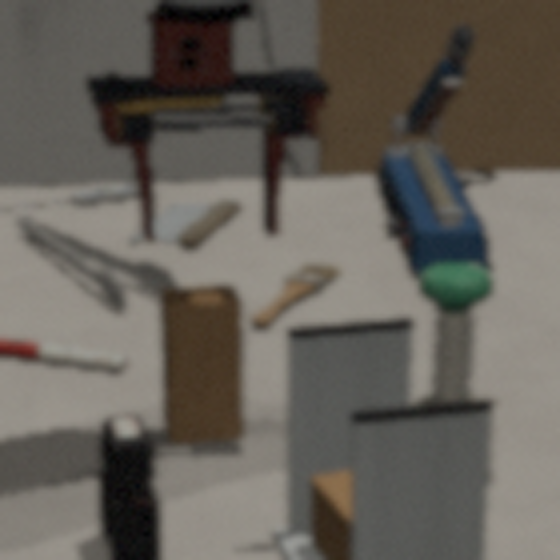

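```bash
python3 - <<'E'
from h import *
from workcell import robot
o=robot.get_obs();print(o["tcp_pos"],o["clock"],o["joint_vel"].round(3))
s=robot.read_camera("side")
w,x,y,z=o["tool_rot"];M=R.from_quat([x,y,z,w]).as_matrix()
for a in(-.044,.044,-.0575,.0575): 
  p=proj(s,o["tcp_pos"]+M[:,1]*a); print((p-[190,80])*4)
for q in ((.463,.305,.12),(.523,.31,.12),(.463,.305,0),(.523,.31,.0)): print((proj(s,q)-[190,80])*4)
C=cloud(s)
for (u,v) in((147,235),(150,200),(272,230),(270,190),(205,320),(205,298)):
  uu,vv=int(190+u/4),int(80+v/4); print(u,v,C[vv,uu].round(3))
crop(s["image"],190,330,80,220,4,"pics/a3.png")
go(robot.get_obs(),(.4935,.3315,.061),4.6)
E
```

```text
[0.50014138 0.32405484 0.13065296] 1.5333 [ 0.    -0.014  0.007 -0.01   0.002  0.    -0.   ]
[153.01827701 283.48961746]
[262.63112999 276.72106026]
[135.97568036 284.54199213]
[279.22316887 275.69650738]
[163.47561548 302.34117522]
[238.85396299 297.32585248]
[167.57327143 443.393209  ]
[240.48768887 437.34762412]
147 235 [0.45  0.321 0.173]
150 200 [0.454 0.311 0.201]
272 230 [0.551 0.318 0.173]
270 190 [0.547 0.313 0.207]
205 320 [0.495 0.308 0.103]
205 298 [0.496 0.323 0.118]
clk 1.58 tcp [0.5005 0.3241 0.1311] yawy 3.62 zax [ 0.0048 -0.0043 -1.    ] gap 0.0875 F [-0.4  0.3  1. ] j7 -0.44 
 ->linear [ 8.1 -6.8 70. ] twist -0.0171
```

View pics/a3.png

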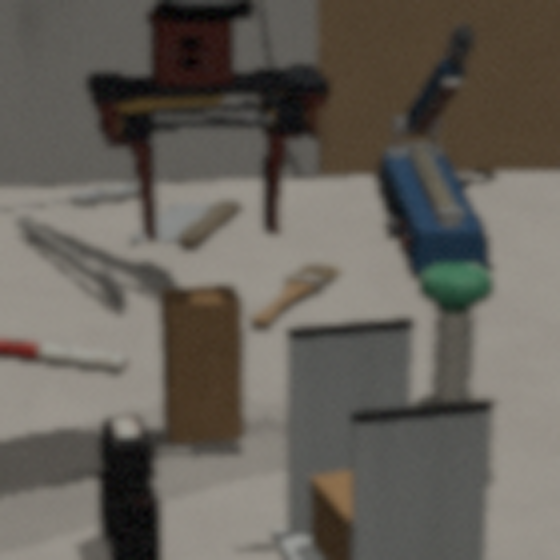

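```bash
python3 - <<'E'
from h import *
from workcell import robot
s=robot.read_camera("side")
C=cloud(s)
for v in range(126,156,2): print(v,[tuple(C[v,u].round(2)) for u in (222,225,227,229,231)],[tuple(C[v,u].round(2)) for u in (252,255,257,259)])
crop(s["image"],205,275,95,165,10,"pics/a4.png")
E
```

```text
126 [(np.float64(0.47), np.float64(1.06), np.float64(0.01)), (np.float64(0.45), np.float64(0.31), np.float64(0.21)), (np.float64(0.45), np.float64(0.31), np.float64(0.21)), (np.float64(0.51), np.float64(1.1), np.float64(-0.0)), (np.float64(0.52), np.float64(1.12), np.float64(-0.0))] [(np.float64(0.62), np.float64(1.1), np.float64(-0.0)), (np.float64(0.63), np.float64(1.08), np.float64(0.0)), (np.float64(0.55), np.float64(0.32), np.float64(0.21)), (np.float64(0.55), np.float64(0.32), np.float64(0.21))]
128 [(np.float64(0.47), np.float64(1.04), np.float64(0.01)), (np.float64(0.45), np.float64(0.32), np.float64(0.2)), (np.float64(0.45), np.float64(0.31), np.float64(0.21)), (np.float64(0.51), np.float64(1.07), np.float64(-0.0)), (np.float64(0.52), np.float64(1.07), np.float64(0.0))] [(np.float64(0.61), np.float64(1.06), np.float64(0.0)), (np.float64(0.63), np.float64(1.06), np.float64(-0.0)), (np.float64(0.55), np.float64(0.32), np.float64(0.2)), (np.float64(0.55), np.float64(0.32), np.float64(0.2))]
130 [(np.float64(0.47), np.float64(1.04), np.float64(0.0)), (np.float64(0.49), np.float6
[... 5784 characters left out ...]
oat64(0.7), np.float64(-0.0)), (np.float64(0.59), np.float64(0.7), np.float64(-0.0)), (np.float64(0.59), np.float64(0.69), np.float64(0.0)), (np.float64(0.6), np.float64(0.7), np.float64(-0.0))]
154 [(np.float64(0.45), np.float64(0.69), np.float64(0.0)), (np.float64(0.46), np.float64(0.69), np.float64(-0.0)), (np.float64(0.47), np.float64(0.68), np.float64(0.0)), (np.float64(0.48), np.float64(0.69), np.float64(-0.0)), (np.float64(0.47), np.float64(0.33), np.float64(0.12))] [(np.float64(0.57), np.float64(0.68), np.float64(-0.0)), (np.float64(0.58), np.float64(0.67), np.float64(0.0)), (np.float64(0.59), np.float64(0.67), np.float64(-0.0)), (np.float64(0.6), np.float64(0.67), np.float64(-0.0))]
```

View pics/a4.png

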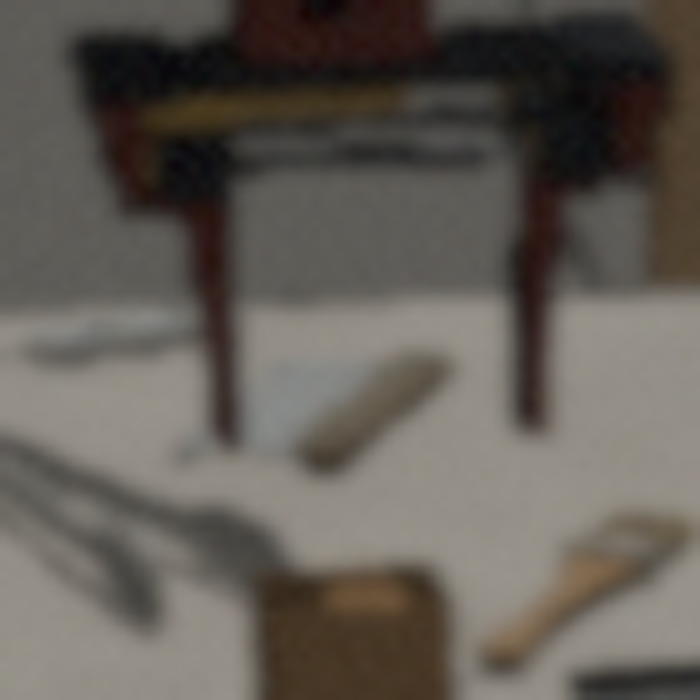

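Emit:
play_rows(
  motion=[
    {"linear": [4, -3, 0], "twist": -0.008},
    {"linear": [8, -7, 0], "twist": -0.017},
    {"linear": [8, -7, 0], "twist": -0.017},
    {"linear": [8, -7, 8], "twist": -0.017},
    {"linear": [8, -7, 18], "twist": -0.017},
    {"linear": [8, -7, 28], "twist": -0.017},
    {"linear": [8, -7, 36], "twist": -0.017},
    {"linear": [8, -7, 40], "twist": -0.017},
    {"linear": [8, -7, 40], "twist": -0.017},
    {"linear": [8, -7, 40], "twist": -0.017},
  ],
)

```text
clock: 2.47
tcp_pos: [0.4933, 0.3312, 0.0908]
tool_rot: [0.003, 0.678, 0.735, -0.0]
ft_force: [-0.5, 0.5, 0.1]
finger_gap: 0.0882
```

```bash
python3 - <<'E'
from h import *
from workcell import robot
go(robot.get_obs(),(.4935,.3315,.061),4.6)
s=robot.read_camera("side");crop(s["image"],205,275,95,165,10,"pics/a5.png")
o=robot.get_obs();w,x,y,z=o["tool_rot"];M=R.from_quat([x,y,z,w]).as_matrix()
for b in (0,-.08):
 for a in(-.044,.044,-.0575,.0575): print(b,(proj(s,o["tcp_pos"]+M[:,1]*a+M[:,2]*b)-[205,95])*10)
E
```

```text
clk 2.47 tcp [0.4933 0.3312 0.0908] yawy 4.56 zax [ 0.0046 -0.0047 -1.    ] gap 0.0882 F [-0.5  0.5  0.1] j7 -0.43 
 ->linear [ 0.5  0.1 29.8] twist -0.0006
0 [214.62777844 671.15832044]
0 [484.22187596 651.49036091]
0 [172.68092247 674.21851008]
0 [525.00073341 648.51538139]
-0.08 [205.15014053 428.94411893]
-0.08 [480.79332908 411.85535026]
-0.08 [162.24865615 431.60383835]
-0.08 [522.47416651 409.27130604]
```

View pics/a5.png

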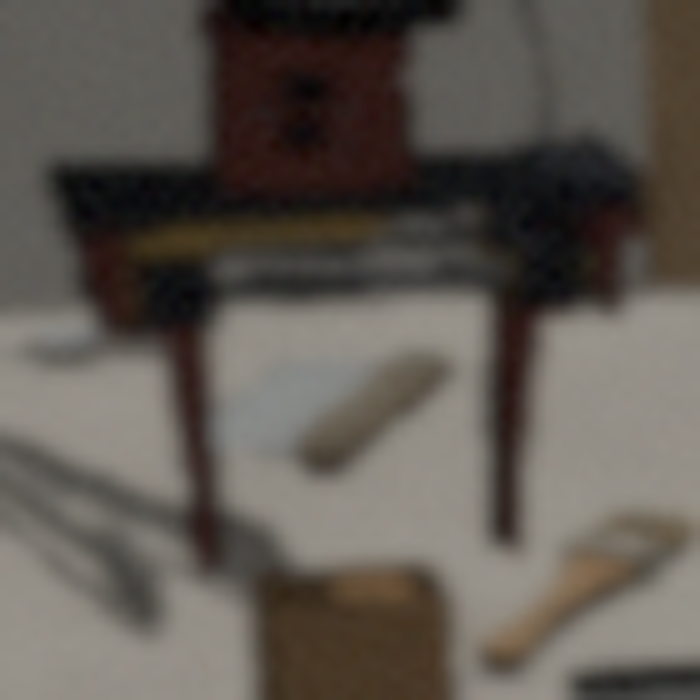

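Emit:
play_rows(
  motion=[
    {"linear": [0, 0, 6], "twist": 0},
    {"linear": [0, 0, 14], "twist": 0},
    {"linear": [0, 0, 22], "twist": 0},
    {"linear": [0, 0, 28], "twist": 0},
    {"linear": [0, 0, 30], "twist": 0},
    {"linear": [0, 0, 30], "twist": 0},
    {"linear": [0, 0, 30], "twist": 0},
  ],
)

```text
clock: 3.1
tcp_pos: [0.4938, 0.3312, 0.061]
tool_rot: [0.003, 0.678, 0.735, 0.0]
ft_force: [-0.2, 0.2, -0.7]
finger_gap: 0.0876
```

```bash
python3 - <<'E'
from h import *
from workcell import robot
go(robot.get_obs(),(.4935,.3315,.061),4.6)
s=robot.read_camera("side");crop(s["image"],205,275,110,180,10,"pics/a6.png")
t=robot.read_camera("top");crop(t["image"],90,230,170,260,5,"pics/b6.png")
np.savez("/tmp/t6.npz",**t);np.savez("/tmp/s6.npz",**s)
E
```

```text
clk 3.1 tcp [0.4938 0.3312 0.061 ] yawy 4.56 zax [ 0.005  -0.0044 -1.    ] gap 0.0876 F [-0.2  0.2 -0.7] j7 -0.42 
 ->linear [ 0.4 -0.2  0. ] twist -0.0007
```

View pics/a6.png

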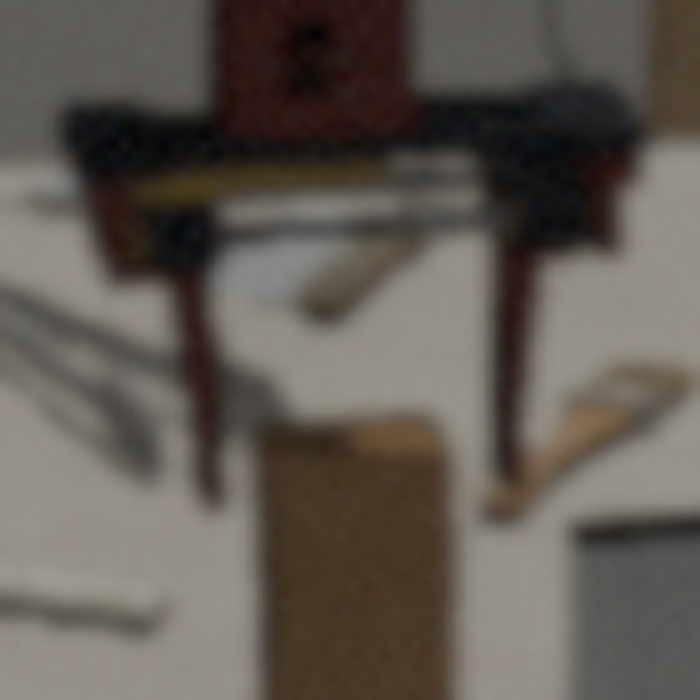

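View pics/b6.png

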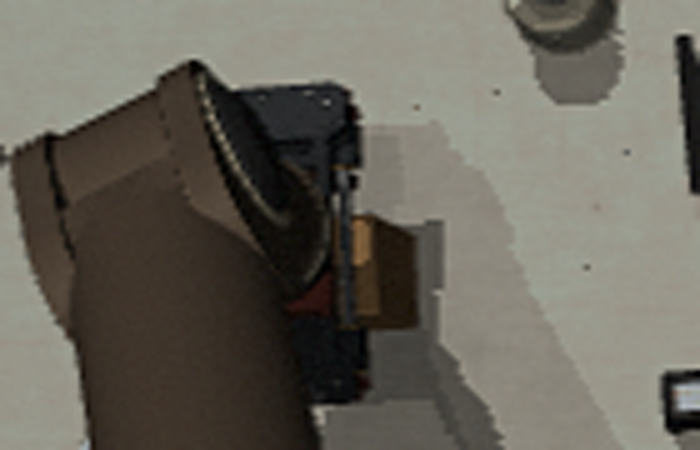

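Emit:
play_rows(
  motion=[
    {"linear": [20, 0, 0], "twist": 0},
    {"linear": [50, 0, 0], "twist": 0},
    {"linear": [75, 0, 0], "twist": 0},
    {"linear": [80, 0, 8], "twist": 0},
    {"linear": [80, 0, 20], "twist": 0},
    {"linear": [80, 0, 35], "twist": 0},
    {"linear": [80, 0, 45], "twist": 0},
    {"linear": [80, 0, 48], "twist": 0},
    {"linear": [80, 0, 48], "twist": 0},
  ],
)

```text
clock: 3.95
tcp_pos: [0.4877, 0.4091, 0.0119]
tool_rot: [0.004, 0.679, 0.734, -0.001]
ft_force: [0.4, -1.0, -0.7]
finger_gap: 0.0879
```

```bash
python3 - <<'E'
from h import *
from workcell import robot
go(robot.get_obs(),(.4935,.3315,.061),4.6)
s=robot.read_camera("side");crop(s["image"],190,290,95,195,7,"pics/a7.png");np.savez("/tmp/s7.npz",**s)
o=robot.get_obs();w,x,y,z=o["tool_rot"];M=R.from_quat([x,y,z,w]).as_matrix()
for a in(-.044,.044): print((proj(s,o["tcp_pos"]+M[:,1]*a)-[190,95])*7)
E
```

```text
clk 3.95 tcp [0.4877 0.4091 0.0119] yawy 4.48 zax [ 0.0042 -0.006  -1.    ] gap 0.0879 F [ 0.4 -1.  -0.7] j7 -0.5 
 ->linear [-78.1  -0.1 -48.6] twist -0.0021
[238.6596805 569.5562089]
[415.87489737 555.60032922]
```

View pics/a7.png

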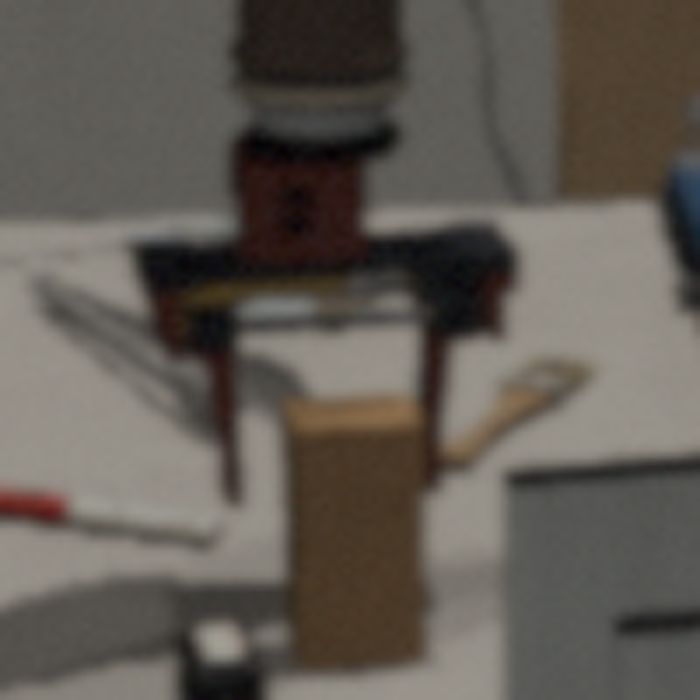

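Emit:
play_rows(
  motion=[
    {"linear": [0, 0, 3], "twist": 0},
    {"linear": [0, 0, 7], "twist": 0},
    {"linear": [0, 0, 10], "twist": 0},
    {"linear": [0, 0, 13], "twist": 0},
    {"linear": [0, 0, 16], "twist": 0},
    {"linear": [0, 0, 16], "twist": 0},
  ],
)

```text
clock: 4.5
tcp_pos: [0.4879, 0.4094, -0.0039]
tool_rot: [0.004, 0.679, 0.734, -0.0]
ft_force: [0.3, -0.4, 0.2]
finger_gap: 0.0876
```

Emit:
play_rows(
  motion=[
    {"linear": [0, 0, 4], "twist": 0},
    {"linear": [0, 0, 9], "twist": 0},
    {"linear": [0, 0, 14], "twist": 0},
    {"linear": [0, 0, 18], "twist": 0},
    {"linear": [0, 0, 20], "twist": 0},
    {"linear": [0, 0, 20], "twist": 0},
  ],
)

```text
clock: 5.0
tcp_pos: [0.4876, 0.409, -0.0246]
tool_rot: [0.004, 0.679, 0.734, -0.001]
ft_force: [-0.6, -0.3, -0.4]
finger_gap: 0.088
```

```bash
python3 - <<'E'
from h import *
from workcell import robot
go(robot.get_obs(),(.4935,.3315,.061),4.6)
s=robot.read_camera("side");crop(s["image"],190,290,95,195,7,"pics/a8.png");np.savez("/tmp/s8.npz",**s)
E
```

```text
clk 5.0 tcp [ 0.4876  0.409  -0.0246] yawy 4.49 zax [ 0.0038 -0.0062 -1.    ] gap 0.088 F [-0.6 -0.3 -0.4] j7 -0.49 
 ->linear [-78.3   0.1 -85.1] twist -0.0018
```

View pics/a8.png

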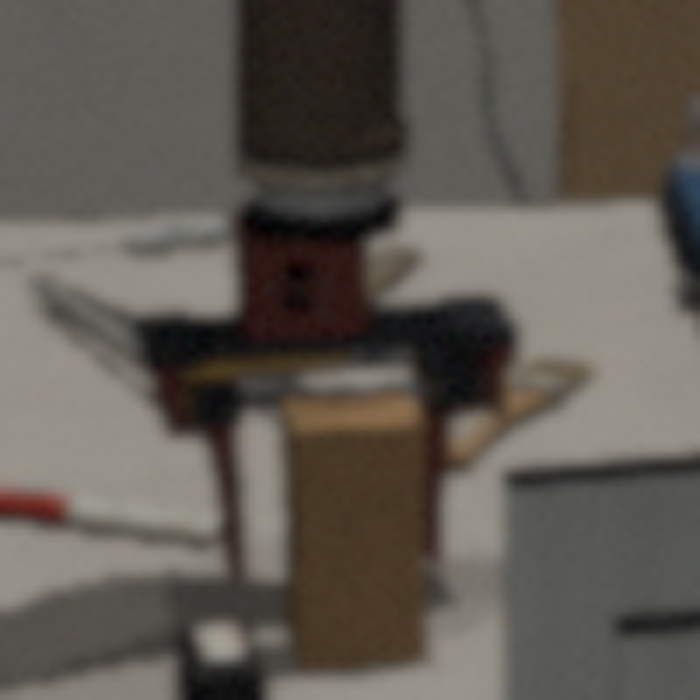

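Emit:
play_rows(
  motion=[
    {"linear": [0, 0, 1], "twist": 0},
    {"linear": [0, 0, 3], "twist": 0},
    {"linear": [0, 0, 5], "twist": 0},
    {"linear": [0, 0, 7], "twist": 0},
    {"linear": [0, 0, 7], "twist": 0},
  ],
)

```text
clock: 5.47
tcp_pos: [0.4876, 0.409, -0.0317]
tool_rot: [0.004, 0.679, 0.734, -0.001]
ft_force: [0.0, 0.0, -0.4]
finger_gap: 0.0881
```

```bash
python3 - <<'E'
from h import *
s=dict(np.load("/tmp/s8.npz"))
for z in (0,.01,.02): print([(proj(s,(x,.40,z))-[190,95])*7 for x in(.444,.532)])
E
```

```text
[array([239.68515593, 598.27838729]), array([419.0124311 , 589.81706227])]
[array([238.99677584, 579.14893531]), array([418.78811628, 570.8148803 ])]
[array([238.3048373 , 559.92059703]), array([418.56265094, 551.71523654])]
```

Emit:
play_rows(
  motion=[
    {"linear": [0, 0, 1], "twist": 0},
    {"linear": [0, 0, 1.5], "twist": 0},
    {"linear": [0, 0, 2], "twist": 0},
    {"linear": [0, 0, 2.5], "twist": 0},
    {"linear": [0, 0, 3], "twist": 0},
    {"linear": [0, 0, 3], "twist": 0},
  ],
)

```text
clock: 5.97
tcp_pos: [0.4876, 0.4089, -0.0348]
tool_rot: [0.003, 0.679, 0.734, -0.001]
ft_force: [0.3, -0.3, 0.4]
finger_gap: 0.0877
```

Emit:
play_rows(
  motion=[
    {"linear": [0, 0, 0.7], "twist": 0},
    {"linear": [0, 0, 1.4], "twist": 0},
    {"linear": [0, 0, 2], "twist": 0},
    {"linear": [0, 0, 2], "twist": 0},
  ],
)

```text
clock: 6.3
tcp_pos: [0.4875, 0.4088, -0.0369]
tool_rot: [0.003, 0.679, 0.734, -0.001]
ft_force: [-0.2, 0.3, 0.0]
finger_gap: 0.0877
```

Emit:
play_rows(
  motion=[
    {"linear": [0, 0, 0.7], "twist": 0},
    {"linear": [0, 0, 1.4], "twist": 0},
    {"linear": [0, 0, 2], "twist": 0},
    {"linear": [0, 0, 2], "twist": 0},
  ],
)

```text
clock: 6.63
tcp_pos: [0.4876, 0.4088, -0.0386]
tool_rot: [0.003, 0.679, 0.734, -0.001]
ft_force: [-1.1, -0.8, 2.8]
finger_gap: 0.0878
```

Emit:
play_rows(
  motion=[
    {"linear": [0, 0, -5], "twist": 0},
    {"linear": [0, 0, -20], "twist": 0},
    {"linear": [0, 0, -40], "twist": 0},
    {"linear": [0, 0, -56], "twist": 0},
    {"linear": [0, 0, -62], "twist": 0},
    {"linear": [0, 0, -62], "twist": 0},
  ],
)

```text
clock: 7.13
tcp_pos: [0.4883, 0.4101, 0.0252]
tool_rot: [0.003, 0.679, 0.734, 0.0]
ft_force: [0.0, 0.2, 0.3]
finger_gap: 0.0878
```

```bash
python3 - <<'E'
from h import *
from workcell import robot
go(robot.get_obs(),(.4935,.3315,.023),4.6)
s=dict(np.load("/tmp/s8.npz"))
for p in((.4654,.3032,0),(.5252,.308,0),(.4654,.3032,.12),(.5252,.308,.12)): print((proj(s,p)-[190,95])*7)
t=dict(np.load("/tmp/s8.npz"))
E
```

```text
clk 7.13 tcp [0.4883 0.4101 0.0252] yawy 4.5 zax [ 0.0056 -0.0041 -1.    ] gap 0.0878 F [0.  0.2 0.3] j7 -0.51 
 ->linear [-78.8  -1.    2.6] twist -0.0018
[298.72981424 672.16717388]
[426.00915186 661.75299937]
[291.73697502 425.15808681]
[423.3191923  416.52147437]
```

Emit:
play_rows(
  motion=[
    {"linear": [-15, -1, 2], "twist": 0},
    {"linear": [-40, -2, 2], "twist": 0},
    {"linear": [-65, -3, 2], "twist": 0},
    {"linear": [-78, -4, 2], "twist": 0},
    {"linear": [-79, -4, 2], "twist": 0},
    {"linear": [-79, -4, 2], "twist": 0},
    {"linear": [-79, -4, 2], "twist": 0},
  ],
)

```text
clock: 7.72
tcp_pos: [0.4903, 0.3327, 0.0233]
tool_rot: [0.003, 0.678, 0.735, 0.001]
ft_force: [0.1, -0.3, 0.8]
finger_gap: 0.088
```

```bash
python3 - <<'E'
from h import *
from workcell import robot
go(robot.get_obs(),(.4935,.3315,.023),4.6)
s=robot.read_camera("side");crop(s["image"],210,270,120,190,10,"pics/a9.png")
C=cloud(s)
for v in (150,156,162): print(v,[(u,*C[v,u].round(3).tolist()) for u in range(220,262,2)])
E
```

```text
clk 7.72 tcp [0.4903 0.3327 0.0233] yawy 4.56 zax [ 0.0054 -0.0031 -1.    ] gap 0.088 F [ 0.1 -0.3  0.8] j7 -0.41 
 ->linear [-1.5  3.1  0.3] twist -0.0007
150 [(220, 0.444, 0.645, 0.03), (222, 0.437, 0.321, 0.134), (224, 0.443, 0.318, 0.135), (226, 0.47, 0.71, 0.008), (228, 0.478, 0.705, 0.01), (230, 0.485, 0.69, 0.014), (232, 0.491, 0.667, 0.021), (234, 0.498, 0.657, 0.024), (236, 0.512, 0.731, -0.0), (238, 0.52, 0.737, -0.002), (240, 0.528, 0.728, 0.0), (242, 0.536, 0.735, -0.002), (244, 0.545, 0.737, -0.003), (246, 0.552, 0.724, 0.001), (248, 0.561, 0.732, -0.002), (250, 0.569, 0.729, -0.002), (252, 0.576, 0.719, 0.001), (254, 0.539, 0.327, 0.128), (256, 0.545, 0.324, 0.129), (258, 0.552, 0.328, 0.128), (260, 0.609, 0.726, -0.002)]
156 [(220, 0.443, 0.649, 0.005), (222, 0.436, 0.329, 0.112), (224, 0.442, 0.318, 0.115), (226, 0.448, 0.317, 0.115), (228, 0.475, 0.673, -0.005), (230, 0.482, 0.663, -0.002), (232, 0.467, 0.308, 0.117), (234, 0.473, 0.308, 0.117), (236, 0.479, 0.305, 0.118), (238, 0.485, 0.303, 0.118), (240, 0.492, 0.306, 0.117), (242, 0.498, 0.302, 0.118), (244, 0.505, 0.309, 0.115), (246, 0.511, 0.306, 0.116), (248, 0.517, 0.307, 0.116), (250, 0.524, 0.308, 0.115), (252, 0.567, 0.643, 0.002), (254, 0.539, 0.332, 0.107), (256, 0.545, 0.323, 0.109), (258, 0.588, 0.62, 0.008), (260, 0.594, 0.608, 0.012)]
162 [(220, 0.44, 0.6, -0.003), (222, 0.447, 0.596, -0.002), (224, 0.441, 0.315, 0.096), (226, 0.448, 0.316, 0.096), (228, 0.47, 0.59, -0.0), (230, 0.477, 0.594, -0.002), (232, 0.466, 0.305, 0.099), (234, 0.472, 0.3, 0.1), (236, 0.479, 0.306, 0.098), (238, 0.485, 0.305, 0.098), (240, 0.491, 0.3, 0.099), (242, 0.498, 0.307, 0.097), (244, 0.504, 0.303, 0.098), (246, 0.51, 0.306, 0.096), (248, 0.517, 0.311, 0.094), (250, 0.523, 0.309, 0.095), (252, 0.559, 0.575, 0.001), (254, 0.538, 0.32, 0.09), (256, 0.545, 0.327, 0.087), (258, 0.582, 0.573, 0.0), (260, 0.59, 0.573, -0.0)]
```

View pics/a9.png

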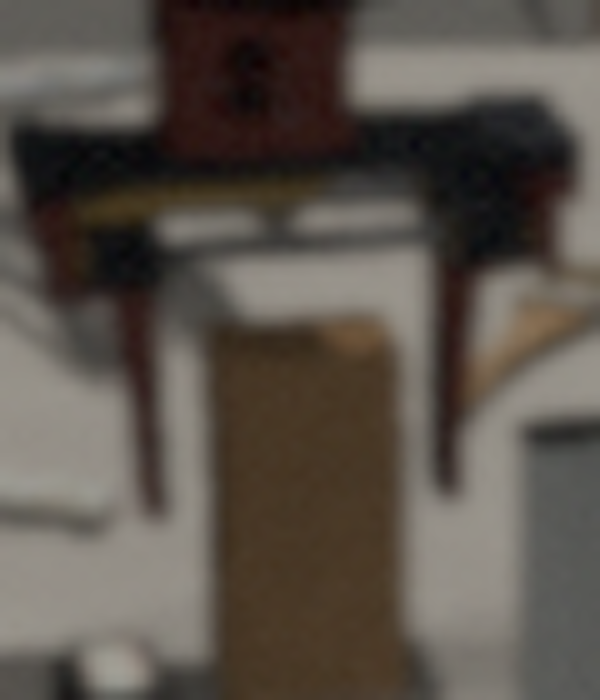

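Emit:
play_rows(
  motion=[
    {"linear": [-1, 2, 0], "twist": 0},
    {"linear": [-1, 3, 0], "twist": 0},
    {"linear": [-1, 3, 0], "twist": 0},
    {"linear": [-1, 3, 0], "twist": 0},
  ],
)

```text
clock: 8.1
tcp_pos: [0.4932, 0.3327, 0.0233]
tool_rot: [0.003, 0.678, 0.735, 0.001]
ft_force: [-0.1, -1.0, 0.0]
finger_gap: 0.0879
```

Emit:
play_rows(
  motion=[
    {"linear": [0, 0, 0], "twist": 0},
    {"linear": [0, 0, 0], "twist": 0},
    {"linear": [0, 0, 0], "twist": 0},
    {"linear": [0, 0, 0], "twist": 0},
    {"linear": [0, 0, 0], "twist": 0},
    {"linear": [0, 0, 0], "twist": 0},
  ],
  jaw=1,
  grip_force=6,
)

```text
clock: 8.6
tcp_pos: [0.4928, 0.3325, 0.0232]
tool_rot: [0.003, 0.678, 0.735, 0.0]
ft_force: [-1.7, -0.2, 0.6]
finger_gap: 0.06
```

```bash
python3 - <<'E'
from h import *
from workcell import robot
go(robot.get_obs(),(.4935,.3315,.023),4.6)
s=robot.read_camera("side");crop(s["image"],210,270,120,190,10,"pics/a10.png")
E
```

```text
clk 8.6 tcp [0.4928 0.3325 0.0232] yawy 4.63 zax [ 0.0048 -0.0033 -1.    ] gap 0.06 F [-1.7 -0.2  0.6] j7 -0.4 
 ->linear [-1.1  0.6  0.2] twist 0.0005
```

View pics/a10.png

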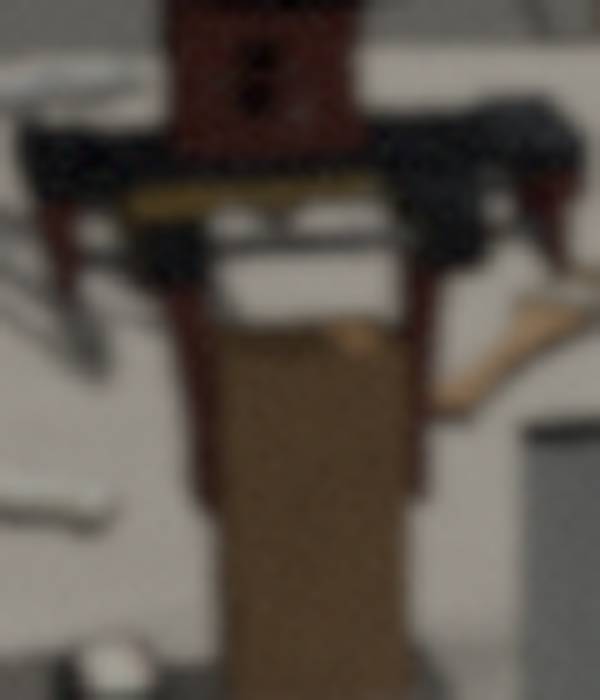

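Emit:
play_rows(
  motion=[
    {"linear": [-3, 0, 0], "twist": 0},
    {"linear": [-7, 0, -0.5], "twist": 0},
    {"linear": [-10, 0, -1], "twist": 0},
    {"linear": [-14, 0, -1.5], "twist": 0},
    {"linear": [-18, 0, -2], "twist": 0},
    {"linear": [-22, 0, -2.2], "twist": 0},
    {"linear": [-26, 0, -2.4], "twist": 0},
    {"linear": [-29, 0, -2.4], "twist": 0},
    {"linear": [-29, 0, -2.4], "twist": 0},
  ],
)

```text
clock: 9.4
tcp_pos: [0.4954, 0.3025, 0.0257]
tool_rot: [0.003, 0.678, 0.735, 0.0]
ft_force: [1.1, 0.4, -3.6]
finger_gap: 0.0598
```

```bash
python3 - <<'E'
from h import *
from workcell import robot
go(robot.get_obs(),(.4935,.3315,.023),4.6)
s=robot.read_camera("side");crop(s["image"],210,280,120,190,8,"pics/a11.png")
s=robot.read_camera("top");crop(s["image"],120,220,180,260,6,"pics/b11.png")
E
```

```text
clk 9.4 tcp [0.4954 0.3025 0.0257] yawy 4.56 zax [ 0.0048 -0.0038 -1.    ] gap 0.0598 F [ 1.1  0.4 -3.6] j7 -0.36 
 ->linear [29.   0.4  2.6] twist -0.0006
```

View pics/a11.png

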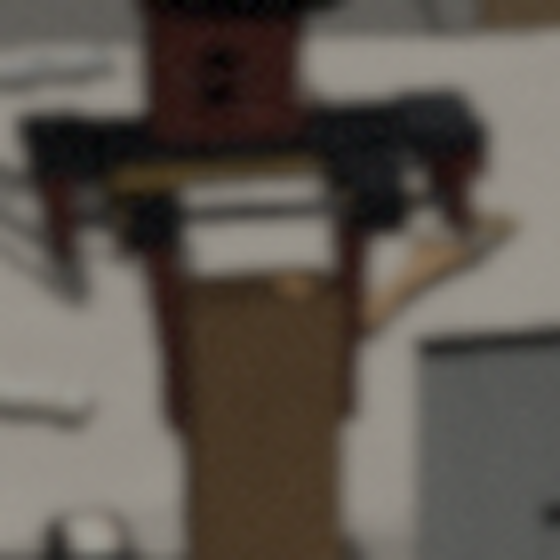

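View pics/b11.png

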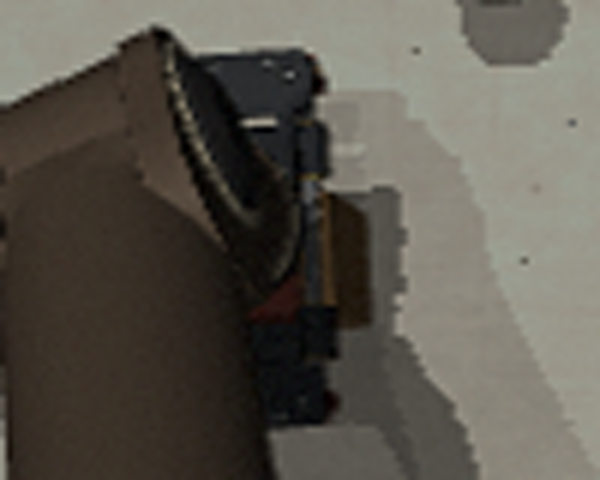

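Emit:
play_rows(
  motion=[
    {"linear": [0, 0, 1], "twist": 0},
    {"linear": [0, 0, 2], "twist": 0},
    {"linear": [0, 0, 2.6], "twist": 0},
    {"linear": [0, 0, 2.6], "twist": 0},
  ],
)

```text
clock: 9.83
tcp_pos: [0.4953, 0.3043, 0.0235]
tool_rot: [0.003, 0.678, 0.735, 0.001]
ft_force: [-0.2, 0.7, 1.7]
finger_gap: 0.06
```

Emit:
play_rows(
  motion=[
    {"linear": [0, 0, 0], "twist": 0},
    {"linear": [0, 0, 0], "twist": 0},
    {"linear": [0, 0, 0], "twist": 0},
    {"linear": [-2, 0, -6], "twist": 0},
    {"linear": [-5, 0, -12], "twist": 0},
    {"linear": [-5, 0, -15], "twist": 0},
    {"linear": [-5, 0, -15], "twist": 0},
    {"linear": [-5, 0, -15], "twist": 0},
  ],
  jaw=-0.6,
)

```text
clock: 10.5
tcp_pos: [0.4959, 0.2995, 0.039]
tool_rot: [0.003, 0.678, 0.735, 0.001]
ft_force: [-0.1, 0.4, 0.6]
finger_gap: 0.0701
```

Emit:
play_rows(
  motion=[
    {"linear": [0, 0, 0], "twist": 0},
    {"linear": [0, 0, 0], "twist": 0},
    {"linear": [0, 0, 0], "twist": 0},
    {"linear": [0, 0, 0], "twist": 0},
  ],
  jaw=1,
  grip_force=4,
)

```text
clock: 10.83
tcp_pos: [0.4958, 0.2996, 0.039]
tool_rot: [0.003, 0.678, 0.735, 0.001]
ft_force: [0.0, 0.7, 1.3]
finger_gap: 0.0603
```

```bash
python3 - <<'E'
from h import *
from workcell import robot
go(robot.get_obs(),(.4935,.3315,.023),4.6)
s=robot.read_camera("side");crop(s["image"],210,280,130,200,8,"pics/a12.png")
C=cloud(s)
for v in range(150,190,4): print(v,C[v,240].round(3))
E
```

```text
clk 10.83 tcp [0.4958 0.2996 0.039 ] yawy 4.64 zax [ 0.0057 -0.0018 -1.    ] gap 0.0603 F [0.  0.7 1.3] j7 -0.36 
 ->linear [32.1  0.2 15.9] twist 0.0007
150 [ 0.528  0.732 -0.001]
154 [0.493 0.324 0.118]
158 [0.489 0.278 0.12 ]
162 [0.489 0.274 0.108]
166 [0.489 0.282 0.092]
170 [0.488 0.274 0.082]
174 [0.489 0.282 0.066]
178 [0.488 0.276 0.055]
182 [0.488 0.277 0.041]
186 [0.487 0.275 0.028]
```

View pics/a12.png

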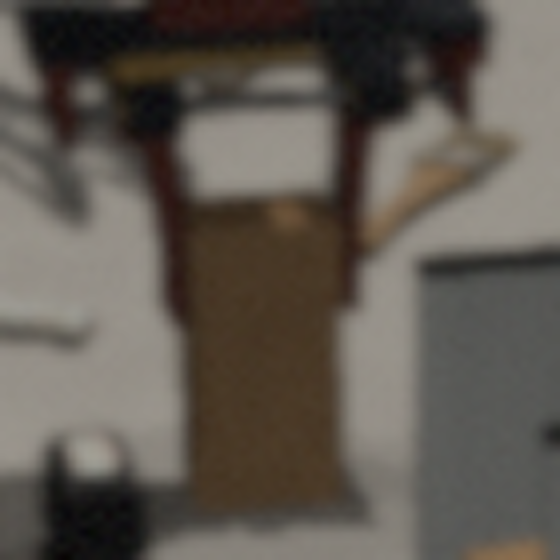

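Emit:
play_rows(
  motion=[
    {"linear": [0, 0, -3], "twist": 0},
    {"linear": [0, 0, -8], "twist": 0},
    {"linear": [8, 0, -8], "twist": 0},
    {"linear": [20, 0, -8], "twist": 0},
    {"linear": [34, 0, -8], "twist": 0},
    {"linear": [48, 0, -8], "twist": 0},
    {"linear": [57, 0, -8], "twist": 0},
    {"linear": [60, 0, -8], "twist": 0},
    {"linear": [60, 0, -4], "twist": 0},
    {"linear": [60, 0, 0], "twist": 0},
  ],
  grip_force=10,
)

```text
clock: 11.72
tcp_pos: [0.4912, 0.3592, 0.0386]
tool_rot: [0.003, 0.678, 0.735, 0.001]
ft_force: [0.7, -0.1, 12.8]
finger_gap: 0.06
```

Emit:
play_rows(
  motion=[
    {"linear": [0, 0, 0.5], "twist": 0},
    {"linear": [0, 0, 1], "twist": 0},
    {"linear": [0, 0, 1], "twist": 0},
  ],
  grip_force=4,
)

```text
clock: 11.97
tcp_pos: [0.4915, 0.359, 0.0379]
tool_rot: [0.003, 0.678, 0.735, 0.002]
ft_force: [-1.0, 0.7, 2.7]
finger_gap: 0.0602
```

```bash
python3 - <<'E'
from h import *
from workcell import robot
go(robot.get_obs(),(.4935,.3315,.023),4.6)
s=robot.read_camera("side");crop(s["image"],210,280,120,190,8,"pics/a13.png")
C=cloud(s)
for v in range(146,186,4): print(v,C[v,238:244].mean(0).round(3))
E
```

```text
clk 11.97 tcp [0.4915 0.359  0.0379] yawy 4.61 zax [ 0.0063 -0.0016 -1.    ] gap 0.0602 F [-1.   0.7  2.7] j7 -0.45 
 ->linear [-27.5  -0.3  15. ] twist 0.0002
146 [ 0.535  0.783 -0.   ]
150 [0.498 0.359 0.12 ]
154 [0.496 0.339 0.113]
158 [0.496 0.338 0.099]
162 [0.496 0.341 0.085]
166 [0.496 0.34  0.071]
170 [0.496 0.342 0.057]
174 [0.495 0.34  0.044]
178 [0.495 0.34  0.03 ]
182 [0.495 0.341 0.015]
```

View pics/a13.png

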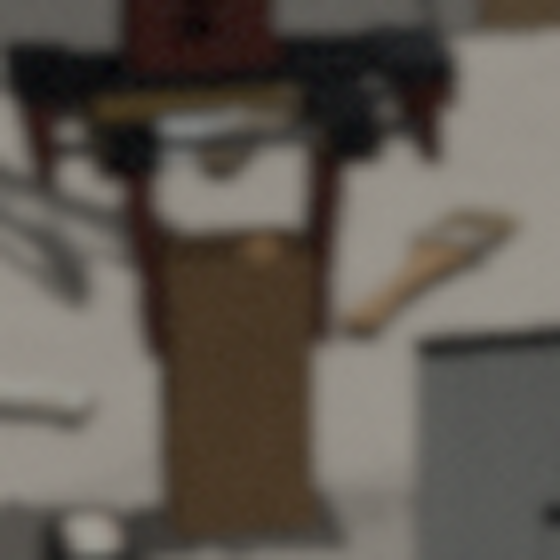

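Emit:
play_rows(
  motion=[
    {"linear": [-3, 0, 1], "twist": 0},
    {"linear": [-6, 0, 1.5], "twist": 0},
    {"linear": [-9, 0, 1.5], "twist": 0},
    {"linear": [-13, 0, 1.5], "twist": 0},
    {"linear": [-17, 0, 1.5], "twist": 0},
    {"linear": [-20, 0, 1.5], "twist": 0},
  ],
  grip_force=3,
)

```text
clock: 12.52
tcp_pos: [0.493, 0.338, 0.0362]
tool_rot: [0.003, 0.678, 0.735, 0.001]
ft_force: [-1.8, -0.1, -0.7]
finger_gap: 0.0605
```

```bash
python3 - <<'E'
from h import *
from workcell import robot
go(robot.get_obs(),(.4935,.3315,.023),4.6)
s=robot.read_camera("side");crop(s["image"],210,280,120,190,8,"pics/a14.png")
C=cloud(s)
for v in range(146,186,4): print(v,C[v,238:244].mean(0).round(3))
E
```

```text
clk 12.52 tcp [0.493  0.338  0.0362] yawy 4.58 zax [ 0.0059 -0.0024 -1.    ] gap 0.0605 F [-1.8 -0.1 -0.7] j7 -0.42 
 ->linear [-6.5 -0.1 13.2] twist -0.0003
146 [ 0.535  0.787 -0.001]
150 [0.497 0.35  0.123]
154 [0.495 0.322 0.118]
158 [0.494 0.32  0.106]
162 [0.494 0.322 0.091]
166 [0.494 0.325 0.077]
170 [0.494 0.329 0.061]
174 [0.494 0.331 0.047]
178 [0.494 0.333 0.032]
182 [0.494 0.336 0.017]
```

View pics/a14.png

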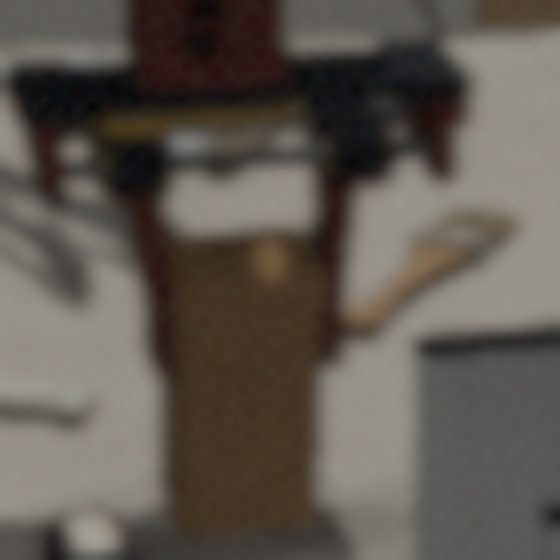

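Emit:
play_rows(
  motion=[
    {"linear": [-5, 0, 0.5], "twist": 0},
    {"linear": [-11, 0, 1.4], "twist": 0},
    {"linear": [-17, 0, 2], "twist": 0},
    {"linear": [-22.5, 0, 3], "twist": 0},
    {"linear": [-28, 0, 4.3], "twist": 0},
    {"linear": [-33.5, 0, 6], "twist": 0},
    {"linear": [-39, 0, 8], "twist": 0},
    {"linear": [-44, 0, 10], "twist": 0},
    {"linear": [-49, 0, 13], "twist": 0},
    {"linear": [-54, 0, 16], "twist": 0},
  ],
  grip_force=4,
)

```text
clock: 13.4
tcp_pos: [0.4976, 0.2827, 0.0201]
tool_rot: [0.003, 0.679, 0.735, 0.001]
ft_force: [-0.3, -0.7, 1.1]
finger_gap: 0.0599
```

```bash
python3 - <<'E'
from h import *
from workcell import robot
go(robot.get_obs(),(.4935,.3315,.023),4.6)
s=robot.read_camera("side");crop(s["image"],210,280,120,190,8,"pics/a15.png")
C=cloud(s)
for v in range(154,190,4): print(v,C[v,238:244].mean(0).round(3))
E
```

```text
clk 13.4 tcp [0.4976 0.2827 0.0201] yawy 4.53 zax [ 0.0058 -0.003  -1.    ] gap 0.0599 F [-0.3 -0.7  1.1] j7 -0.33 
 ->linear [49.  -0.2 -3. ] twist -0.0011
154 [ 0.525  0.678 -0.   ]
158 [0.492 0.291 0.116]
162 [0.491 0.279 0.107]
166 [0.49  0.269 0.097]
170 [0.489 0.26  0.087]
174 [0.49  0.279 0.067]
178 [0.491 0.298 0.046]
182 [0.493 0.316 0.025]
186 [0.494 0.335 0.003]
```

View pics/a15.png

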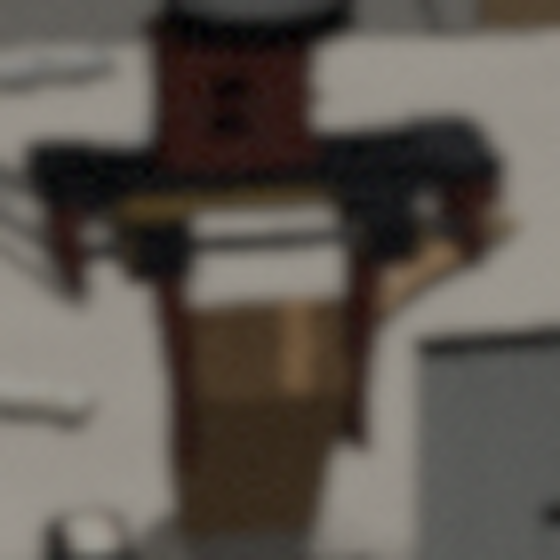

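Emit:
play_rows(
  motion=[
    {"linear": [-3, 0, 2.5], "twist": 0},
    {"linear": [-6.4, 0, 5.5], "twist": 0},
    {"linear": [-10.6, 0, 9.5], "twist": 0},
    {"linear": [-14.7, 0, 13.5], "twist": 0},
    {"linear": [-18.5, 0, 18], "twist": 0},
    {"linear": [-22, 0, 22.5], "twist": 0},
    {"linear": [-25.2, 0, 27], "twist": 0},
    {"linear": [-28.2, 0, 32], "twist": 0},
    {"linear": [-31, 0, 37], "twist": 0},
    {"linear": [-33.2, 0, 42], "twist": 0},
  ],
)

```text
clock: 14.28
tcp_pos: [0.5003, 0.2477, -0.0229]
tool_rot: [0.003, 0.679, 0.734, 0.0]
ft_force: [0.1, -0.7, -0.8]
finger_gap: 0.0601
```

```bash
python3 - <<'E'
from h import *
from workcell import robot
go(robot.get_obs(),(.4935,.3315,.023),4.6)
s=robot.read_camera("side");crop(s["image"],210,280,130,200,8,"pics/a16.png")
C=cloud(s)
for v in range(166,200,3): print(v,C[v,238:244].mean(0).round(3))
E
```

```text
clk 14.28 tcp [ 0.5003  0.2477 -0.0229] yawy 4.46 zax [ 0.0053 -0.0042 -1.    ] gap 0.0601 F [ 0.1 -0.7 -0.8] j7 -0.25 
 ->linear [ 83.9  -0.1 -46.3] twist -0.0024
166 [0.499 0.381 0.057]
169 [ 0.509  0.506 -0.   ]
172 [ 0.507  0.477 -0.001]
175 [0.488 0.256 0.072]
178 [0.486 0.237 0.07 ]
181 [0.486 0.235 0.061]
184 [0.485 0.232 0.052]
187 [0.485 0.229 0.043]
190 [ 0.491  0.311 -0.001]
193 [ 0.489  0.287 -0.001]
196 [ 0.487  0.261 -0.001]
199 [ 0.485  0.238 -0.001]
```

View pics/a16.png

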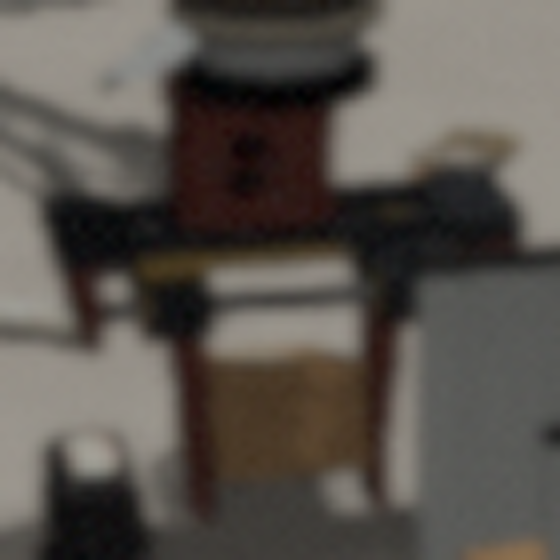

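Emit:
play_rows(
  motion=[
    {"linear": [-1, 0, 2.5], "twist": 0},
    {"linear": [-1.9, 0, 5], "twist": 0},
    {"linear": [-2.6, 0, 7.5], "twist": 0},
    {"linear": [-3.2, 0, 9.5], "twist": 0},
    {"linear": [-3.6, 0, 11.5], "twist": 0},
    {"linear": [-3.8, 0, 12.5], "twist": 0},
    {"linear": [-3.8, 0, 12.5], "twist": 0},
  ],
)

```text
clock: 14.92
tcp_pos: [0.5001, 0.2433, -0.0365]
tool_rot: [0.003, 0.679, 0.734, -0.0]
ft_force: [1.2, -0.0, -2.0]
finger_gap: 0.06
```

```bash
python3 - <<'E'
from h import *
from workcell import robot
go(robot.get_obs(),(.4935,.3315,.023),4.6)
s=robot.read_camera("side");crop(s["image"],210,280,130,200,8,"pics/a17.png")
C=cloud(s)
for v in range(166,200,3): print(v,C[v,238:244].mean(0).round(3))
E
```

```text
clk 14.92 tcp [ 0.5001  0.2433 -0.0365] yawy 4.45 zax [ 0.0042 -0.005  -1.    ] gap 0.06 F [ 1.2 -0.  -2. ] j7 -0.24 
 ->linear [ 88.2   0.5 -59.9] twist -0.0026
166 [0.486 0.221 0.114]
169 [ 0.51   0.508 -0.001]
172 [0.485 0.216 0.097]
175 [0.493 0.321 0.047]
178 [0.469 0.041 0.146]
181 [0.485 0.232 0.062]
184 [0.485 0.227 0.054]
187 [0.485 0.228 0.043]
190 [0.484 0.225 0.035]
193 [0.484 0.225 0.025]
196 [ 0.487  0.261 -0.001]
199 [ 0.485  0.236 -0.   ]
```

View pics/a17.png

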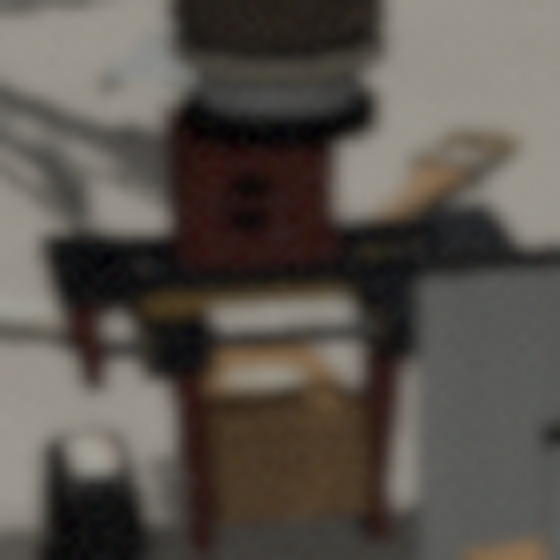

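Emit:
play_rows(
  motion=[
    {"linear": [0, 0, 0], "twist": 0},
  ],
  jaw=-0.341,
  grip_force=3,
)

```text
clock: 15.05
tcp_pos: [0.5, 0.2436, -0.0364]
tool_rot: [0.003, 0.679, 0.734, -0.0]
ft_force: [0.4, -0.6, -1.9]
finger_gap: 0.0598
```

Emit:
play_rows(
  motion=[
    {"linear": [0, 0, 0], "twist": 0},
  ],
  jaw=-0.352,
)

```text
clock: 15.13
tcp_pos: [0.4999, 0.2438, -0.0364]
tool_rot: [0.003, 0.679, 0.734, -0.0]
ft_force: [-0.5, -0.2, -3.5]
finger_gap: 0.0599
```

```bash
cat > v.py <<'E'
import sys
from h import *
from workcell import robot
go(robot.get_obs(),(.4935,.3315,.023),4.6)
s=robot.read_camera("side")
C=cloud(s)
for v in range(175,200,3): print(v,C[v,238:244].mean(0).round(3))
if len(sys.argv)>1: crop(s["image"],210,280,130,200,8,"pics/"+sys.argv[1])
E
python3 v.py
```

```text
clk 15.13 tcp [ 0.4999  0.2438 -0.0364] yawy 4.48 zax [ 0.0041 -0.0047 -1.    ] gap 0.0599 F [-0.5 -0.2 -3.5] j7 -0.24 
 ->linear [ 87.7   0.7 -59.8] twist -0.0021
175 [0.493 0.322 0.047]
178 [0.489 0.276 0.055]
181 [0.485 0.231 0.062]
184 [0.485 0.231 0.052]
187 [0.485 0.227 0.044]
190 [0.484 0.224 0.035]
193 [0.484 0.224 0.025]
196 [ 0.487  0.263 -0.001]
199 [ 0.485  0.237 -0.001]
```

Step the jaw target on gently.

Emit:
play_rows(
  motion=[
    {"linear": [0, 0, 0], "twist": 0},
    {"linear": [0, 0, 0], "twist": 0},
  ],
  jaw=-0.359,
)

```text
clock: 15.35
tcp_pos: [0.4998, 0.244, -0.0364]
tool_rot: [0.003, 0.679, 0.734, -0.0]
ft_force: [0.3, 0.1, -2.5]
finger_gap: 0.0597
```

Emit:
play_rows(
  motion=[
    {"linear": [0, 0, 0], "twist": 0},
    {"linear": [0, 0, 0], "twist": 0},
  ],
  jaw=-0.362,
)

```text
clock: 15.52
tcp_pos: [0.4998, 0.2441, -0.0363]
tool_rot: [0.003, 0.679, 0.734, -0.0]
ft_force: [0.3, -0.0, -1.8]
finger_gap: 0.0602
```

```bash
python3 v.py
```

```text
clk 15.52 tcp [ 0.4998  0.2441 -0.0363] yawy 4.51 zax [ 0.0041 -0.0045 -1.    ] gap 0.0602 F [ 0.3 -0.  -1.8] j7 -0.24 
 ->linear [ 87.4   0.8 -59.7] twist -0.0017
175 [0.494 0.323 0.047]
178 [0.489 0.275 0.055]
181 [0.485 0.231 0.062]
184 [0.485 0.23  0.053]
187 [0.485 0.227 0.044]
190 [0.484 0.227 0.034]
193 [0.484 0.225 0.025]
196 [ 0.487  0.261 -0.001]
199 [ 0.485  0.236 -0.   ]
```

Emit:
play_rows(
  motion=[
    {"linear": [0, 0, 0], "twist": 0},
  ],
  jaw=-0.3635,
)

```text
clock: 15.65
tcp_pos: [0.4998, 0.2441, -0.0363]
tool_rot: [0.003, 0.679, 0.734, -0.0]
ft_force: [0.2, -0.3, -2.1]
finger_gap: 0.0603
```

Emit:
play_rows(
  motion=[
    {"linear": [0, 0, 0], "twist": 0},
  ],
  jaw=-0.365,
)

```text
clock: 15.73
tcp_pos: [0.4998, 0.2441, -0.0363]
tool_rot: [0.003, 0.679, 0.734, -0.0]
ft_force: [-0.4, -0.6, -2.0]
finger_gap: 0.06
```

```bash
python3 v.py
```

```text
clk 15.73 tcp [ 0.4998  0.2441 -0.0363] yawy 4.51 zax [ 0.0041 -0.0044 -1.    ] gap 0.06 F [-0.4 -0.6 -2. ] j7 -0.24 
 ->linear [ 87.3   0.8 -59.7] twist -0.0017
175 [0.493 0.319 0.048]
178 [0.489 0.274 0.055]
181 [0.485 0.231 0.062]
184 [0.485 0.229 0.053]
187 [0.485 0.226 0.044]
190 [0.484 0.225 0.035]
193 [0.484 0.225 0.025]
196 [ 0.487  0.262 -0.001]
199 [ 0.485  0.24  -0.002]
```

Emit:
play_rows(
  motion=[
    {"linear": [0, 0, 0], "twist": 0},
  ],
  jaw=-0.367,
)

```text
clock: 15.87
tcp_pos: [0.4999, 0.2441, -0.0363]
tool_rot: [0.003, 0.679, 0.734, -0.0]
ft_force: [-0.4, -0.2, -0.7]
finger_gap: 0.06
```

Emit:
play_rows(
  motion=[
    {"linear": [0, 0, 0], "twist": 0},
  ],
  jaw=-0.369,
)

```text
clock: 15.95
tcp_pos: [0.4999, 0.2443, -0.0362]
tool_rot: [0.003, 0.679, 0.734, -0.0]
ft_force: [0.2, -0.4, -0.1]
finger_gap: 0.0603
```

```bash
python3 v.py
```

```text
clk 15.95 tcp [ 0.4999  0.2443 -0.0362] yawy 4.51 zax [ 0.0042 -0.0042 -1.    ] gap 0.0603 F [ 0.2 -0.4 -0.1] j7 -0.24 
 ->linear [ 87.2   0.7 -59.5] twist -0.0016
175 [0.494 0.332 0.043]
178 [0.492 0.303 0.044]
181 [0.489 0.279 0.043]
184 [0.487 0.257 0.042]
187 [0.485 0.23  0.043]
190 [0.484 0.221 0.037]
193 [0.484 0.221 0.026]
196 [0.484 0.222 0.016]
199 [0.483 0.222 0.006]
```

Emit:
play_rows(
  motion=[
    {"linear": [0, 0, 0], "twist": 0},
    {"linear": [0, 0, 0], "twist": 0},
    {"linear": [0, 0, -10], "twist": 0},
    {"linear": [0, 0, -35], "twist": 0},
    {"linear": [0, 0, -65], "twist": 0},
    {"linear": [35, 0, -80], "twist": 0},
    {"linear": [70, 0, -90], "twist": 0},
    {"linear": [110, 0, -90], "twist": 0},
    {"linear": [150, 0, -90], "twist": 0},
    {"linear": [150, 0, -90], "twist": 0},
  ],
  jaw=-0.8,
)

```text
clock: 16.83
tcp_pos: [0.4845, 0.4046, 0.0542]
tool_rot: [0.001, 0.675, 0.738, 0.002]
ft_force: [-0.3, 0.2, -0.6]
finger_gap: 0.0792
```

```bash
python3 - <<'E'
from h import *
from workcell import robot
go(robot.get_obs(),(.4935,.3315,.023),4.6)
t=robot.read_camera("top");np.savez("/tmp/t18.npz",**t);crop(t["image"],140,300,140,265,5,"pics/b18.png")
for n,w,z in(("med",(150,215,205,242),.044),("slim",(350,405,190,225),.034),("deep",(232,284,176,215),.062)):
    try:
        c,a,A,r=lid(t,w,z,dbg=f"pics/d_{n}.png"); print(n,c.round(1),a.round(2),A,r)
    except Exception as e: print(n,e)
E
```

```text
clk 16.83 tcp [0.4845 0.4046 0.0542] yawy 5.06 zax [ 0.0042  0.002  -1.    ] gap 0.0792 F [-0.3  0.2 -0.6] j7 -0.51 
 ->linear [-73.7   2.4  31.1] twist 0.008
med [498.8 282.3] -85.82 6641.497366174823 ((498.7043151855469, 282.1845397949219), (59.27113723754883, 119.10279083251953), 4.753564834594727)
slim [ 562.3 -338.1] 87.36 6681.091314581223 ((562.1212158203125, -337.86444091796875), (118.4213638305664, 58.845436096191406), 87.68970489501953)
deep [589.2  37.4] -78.64 6658.32821255634 ((588.9363403320312, 37.347164154052734), (58.69480895996094, 118.43743896484375), 11.40359115600586)
```

View pics/b18.png

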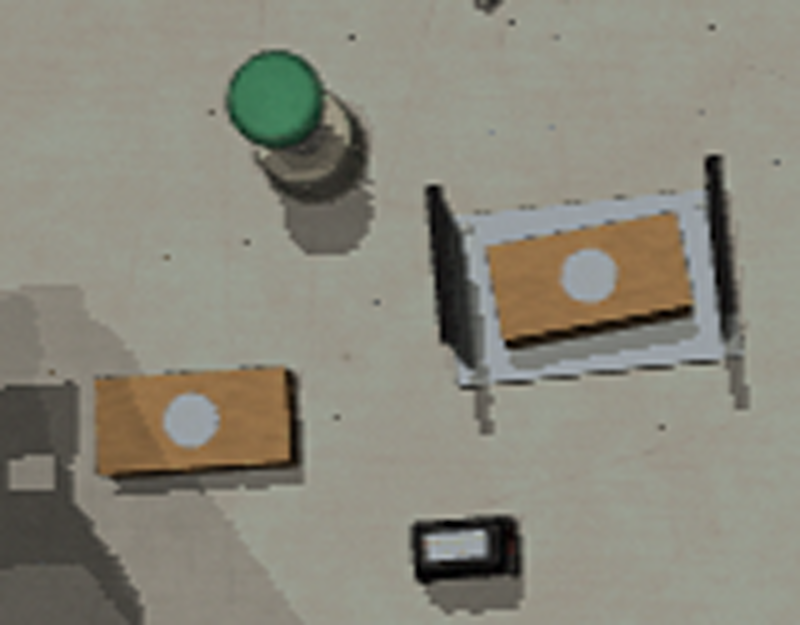

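```bash
python3 - <<'E'
from h import *
from workcell import robot
go(robot.get_obs(),(.497,.2815,-.029),4.4)
E
```

```text
clk 16.88 tcp [0.4856 0.3998 0.0537] yawy 4.92 zax [ 0.0041 -0.0014 -1.    ] gap 0.079 F [-0.1 -0.9 -0.2] j7 -0.5 
 ->linear [-118.7    0.9   83. ] twist 0.0091
```

Emit:
play_rows(
  motion=[
    {"linear": [-15, 0, 0], "twist": 0.005},
    {"linear": [-40, 0, 0], "twist": 0.009},
    {"linear": [-70, 1, 0], "twist": 0.009},
    {"linear": [-98, 1, 0], "twist": 0.009},
    {"linear": [-114, 1, 10], "twist": 0.009},
    {"linear": [-118, 1, 25], "twist": 0.009},
    {"linear": [-118, 1, 38], "twist": 0.009},
    {"linear": [-118, 1, 40], "twist": 0.009},
    {"linear": [-118, 1, 40], "twist": 0.009},
  ],
)

```text
clock: 17.63
tcp_pos: [0.4966, 0.2797, 0.0138]
tool_rot: [0.002, 0.68, 0.733, -0.0]
ft_force: [0.4, 0.2, 0.5]
finger_gap: 0.079
```

```bash
python3 - <<'E'
from h import *
from workcell import robot
go(robot.get_obs(),(.497,.2815,-.029),4.4)
E
```

```text
clk 17.63 tcp [0.4966 0.2797 0.0138] yawy 4.26 zax [ 0.0029 -0.0029 -1.    ] gap 0.079 F [0.4 0.2 0.5] j7 -0.32 
 ->linear [ 1.9  0.4 42.8] twist -0.0024
```

Emit:
play_rows(
  motion=[
    {"linear": [2, 0.4, 8], "twist": -0.002},
    {"linear": [2, 0.4, 20], "twist": -0.002},
    {"linear": [2, 0.4, 33], "twist": -0.002},
    {"linear": [2, 0.4, 41], "twist": -0.002},
    {"linear": [2, 0.4, 43], "twist": -0.002},
    {"linear": [2, 0.4, 43], "twist": -0.002},
  ],
)

```text
clock: 18.13
tcp_pos: [0.4965, 0.2813, -0.0301]
tool_rot: [0.002, 0.68, 0.734, -0.001]
ft_force: [-0.1, 0.6, -0.1]
finger_gap: 0.0792
```

Emit:
play_rows(
  motion=[
    {"linear": [0, 0, 0], "twist": 0},
    {"linear": [0, 0, 0], "twist": 0},
    {"linear": [0, 0, 0], "twist": 0},
    {"linear": [0, 0, 0], "twist": 0},
    {"linear": [0, 0, 0], "twist": 0},
  ],
  jaw=1,
  grip_force=20,
)

```text
clock: 18.55
tcp_pos: [0.4968, 0.2815, -0.0296]
tool_rot: [0.002, 0.679, 0.734, -0.0]
ft_force: [0.2, 0.3, 2.3]
finger_gap: 0.06
```

```bash
python3 - <<'E'
from h import *
from workcell import robot
o=robot.get_obs()
go(o,(.497,.2815,.10),4.4)
# cam-relative: med centre cam (498.8,282.3) yaw -85.6 ; deep cam (589.2,37.4) yaw -78.6
E
python3 v.py a19.png
```

```text
clk 18.55 tcp [ 0.4968  0.2815 -0.0296] yawy 4.39 zax [ 0.0024 -0.0033 -1.    ] gap 0.06 F [0.2 0.3 2.3] j7 -0.3 
 ->linear [  -0.5    0.5 -129.6] twist -0.0001
clk 18.55 tcp [ 0.4968  0.2815 -0.0296] yawy 4.39 zax [ 0.0024 -0.0033 -1.    ] gap 0.06 F [0.2 0.3 2.3] j7 -0.3 
 ->linear [ 49.9   0.6 -52.8] twist -0.0036
175 [0.494 0.33  0.044]
178 [0.492 0.304 0.044]
181 [0.489 0.278 0.044]
184 [0.487 0.253 0.043]
187 [0.485 0.23  0.043]
190 [0.484 0.221 0.037]
193 [0.484 0.221 0.027]
196 [0.484 0.221 0.017]
199 [0.484 0.223 0.006]
```

View pics/a19.png

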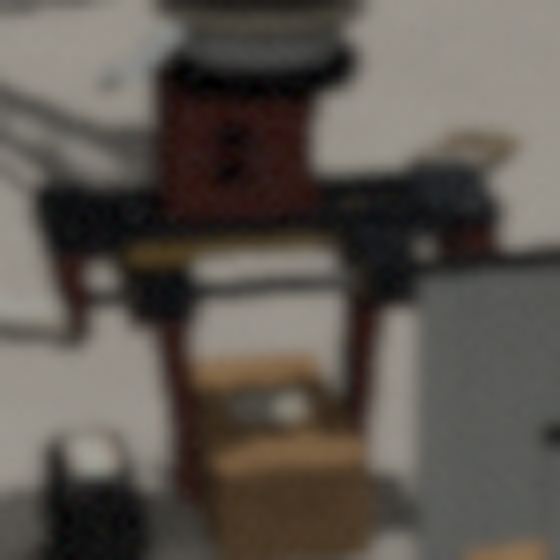

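Emit:
play_rows(
  motion=[
    {"linear": [0, 0, -6], "twist": 0},
    {"linear": [0, 0, -20], "twist": 0},
    {"linear": [0, 0, -42], "twist": 0},
    {"linear": [0, 0, -66], "twist": 0},
    {"linear": [0, 0, -92], "twist": 0},
    {"linear": [0, 0, -118], "twist": 0},
    {"linear": [0, 0, -144], "twist": 0},
    {"linear": [0, 0, -166], "twist": 0},
    {"linear": [0, 0, -182], "twist": 0},
    {"linear": [0, 0, -188], "twist": 0},
  ],
  grip_force=25,
)

```text
clock: 19.43
tcp_pos: [0.4972, 0.2825, 0.1611]
tool_rot: [0.002, 0.68, 0.734, 0.001]
ft_force: [0.9, 0.2, -2.7]
finger_gap: 0.0599
```

```bash
python3 - <<'E'
from h import *
from workcell import robot
go(robot.get_obs(),(.5872,.0366,.158),11.4)
E
```

```text
clk 19.43 tcp [0.4972 0.2825 0.1611] yawy 4.38 zax [ 0.0049 -0.0012 -1.    ] gap 0.0599 F [ 0.9  0.2 -2.7] j7 -0.39 
 ->linear [-252.1   71.     3.9] twist -0.1226
```

Emit:
play_rows(
  motion=[
    {"linear": [-9, 3, 0], "twist": -0.01},
    {"linear": [-32, 9, 0], "twist": -0.02},
    {"linear": [-62, 18, 0], "twist": -0.035},
    {"linear": [-95, 27, 0], "twist": -0.05},
    {"linear": [-128, 36, 0], "twist": -0.065},
    {"linear": [-160, 45, 0], "twist": -0.08},
    {"linear": [-192, 54, 0], "twist": -0.095},
    {"linear": [-220, 62, 0], "twist": -0.11},
    {"linear": [-242, 68, 0], "twist": -0.12},
    {"linear": [-252, 71, 0], "twist": -0.123},
  ],
)

```text
clock: 20.27
tcp_pos: [0.5871, 0.0322, 0.1611]
tool_rot: [0.003, 0.635, 0.773, -0.0]
ft_force: [-0.2, -1.0, -3.0]
finger_gap: 0.06
```

Emit:
play_rows(
  motion=[
    {"linear": [0, 0, 0], "twist": 0},
    {"linear": [0, 0, 0], "twist": 0},
  ],
)

```text
clock: 20.43
tcp_pos: [0.5864, 0.0319, 0.1604]
tool_rot: [0.002, 0.635, 0.772, -0.001]
ft_force: [0.1, 0.9, -3.3]
finger_gap: 0.0594
```

```bash
python3 - <<'E'
from h import *
from workcell import robot
go(robot.get_obs(),(.5872,.0366,.034),11.4)
s=robot.read_camera("side");crop(s["image"],230,350,70,190,5,"pics/a20.png")
E
```

```text
clk 20.43 tcp [0.5864 0.0319 0.1604] yawy 11.09 zax [ 0.0022 -0.0035 -1.    ] gap 0.0594 F [ 0.1  0.9 -3.3] j7 0.22 
 ->linear [  4.9   1.4 126.3] twist -0.0053
```

View pics/a20.png

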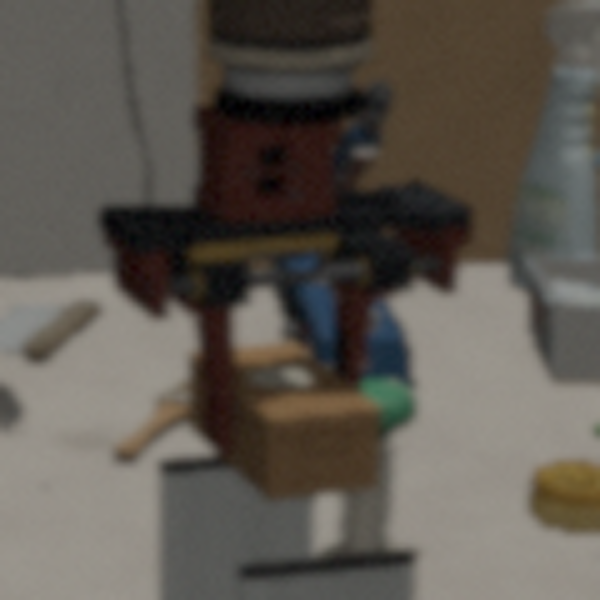

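Emit:
play_rows(
  motion=[
    {"linear": [3, 1, 0], "twist": -0.005},
    {"linear": [5, 1.4, 4], "twist": -0.005},
    {"linear": [5, 1.4, 14], "twist": -0.005},
    {"linear": [5, 1.4, 28], "twist": -0.005},
    {"linear": [5, 1.4, 44], "twist": -0.005},
    {"linear": [5, 1.4, 60], "twist": -0.005},
    {"linear": [5, 1.4, 76], "twist": -0.005},
    {"linear": [5, 1.4, 88], "twist": -0.005},
    {"linear": [5, 1.4, 92], "twist": -0.005},
    {"linear": [5, 1.4, 92], "twist": -0.005},
  ],
)

```text
clock: 21.32
tcp_pos: [0.586, 0.0386, 0.067]
tool_rot: [0.001, 0.633, 0.775, -0.001]
ft_force: [0.9, 0.9, -2.8]
finger_gap: 0.0597
```

Emit:
play_rows(
  motion=[
    {"linear": [0, 0, 0], "twist": 0},
  ],
)

```text
clock: 21.4
tcp_pos: [0.5864, 0.0387, 0.0674]
tool_rot: [0.001, 0.632, 0.775, -0.001]
ft_force: [0.0, -0.1, -3.9]
finger_gap: 0.06
```

```bash
python3 - <<'E'
from h import *
from workcell import robot
go(robot.get_obs(),(.5872,.0366,.034),11.4)
s=robot.read_camera("side");crop(s["image"],230,350,100,240,4,"pics/a21.png")
t=robot.read_camera("top");crop(t["image"],200,310,160,240,6,"pics/b21.png")
E
```

```text
clk 21.4 tcp [0.5864 0.0387 0.0674] yawy 11.53 zax [ 6.0e-04 -3.3e-03 -1.0e+00] gap 0.06 F [ 0.  -0.1 -3.9] j7 0.26 
 ->linear [-2.1  0.3 33.4] twist 0.0023
```

View pics/a21.png

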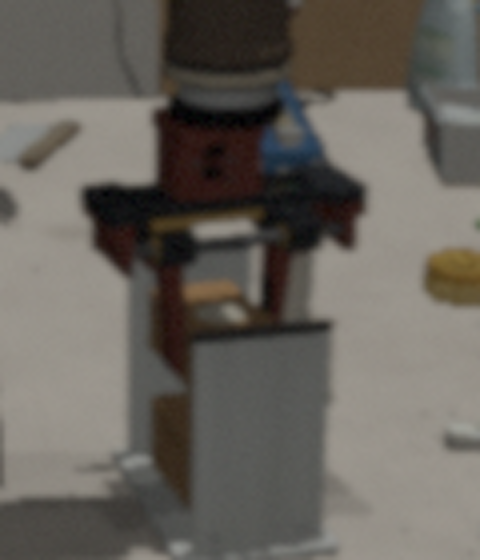

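View pics/b21.png

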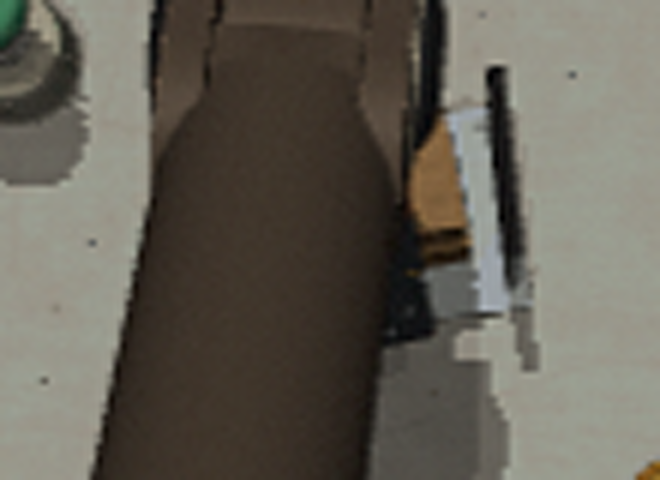

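Emit:
play_rows(
  motion=[
    {"linear": [-1, 0.3, 2], "twist": 0.001},
    {"linear": [-2, 0.3, 8], "twist": 0.002},
    {"linear": [-2, 0.3, 16], "twist": 0.002},
    {"linear": [-2, 0.3, 22], "twist": 0.002},
    {"linear": [-2, 0.3, 27], "twist": 0.002},
    {"linear": [-2, 0.3, 30], "twist": 0.002},
    {"linear": [-2, 0.3, 32], "twist": 0.002},
    {"linear": [-2, 0.3, 32], "twist": 0.002},
  ],
)

```text
clock: 22.17
tcp_pos: [0.5869, 0.0368, 0.0351]
tool_rot: [0.001, 0.633, 0.774, -0.001]
ft_force: [0.0, 0.2, -3.2]
finger_gap: 0.06
```

```bash
python3 - <<'E'
from h import *
from workcell import robot
go(robot.get_obs(),(.5872,.0366,.033),11.4)
s=robot.read_camera("side");crop(s["image"],250,310,150,230,8,"pics/a22.png")
t=robot.read_camera("top");crop(t["image"],260,300,170,220,10,"pics/b22.png")
E
```

```text
clk 22.17 tcp [0.5869 0.0368 0.0351] yawy 11.43 zax [ 0.     -0.0033 -1.    ] gap 0.06 F [ 0.   0.2 -3.2] j7 0.28 
 ->linear [-0.2  0.3  2.1] twist 0.0005
```

View pics/a22.png

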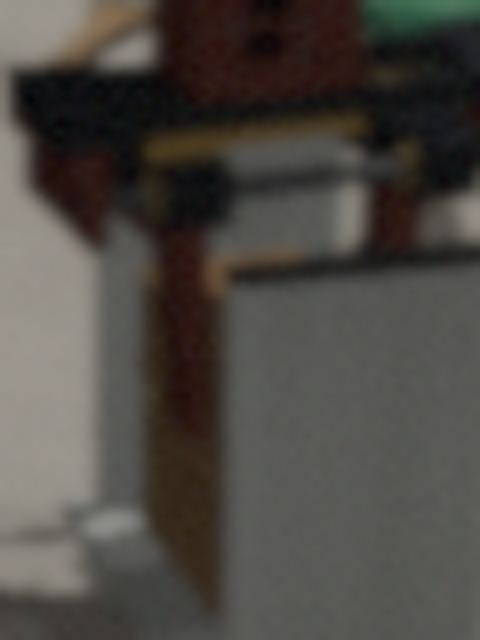

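View pics/b22.png

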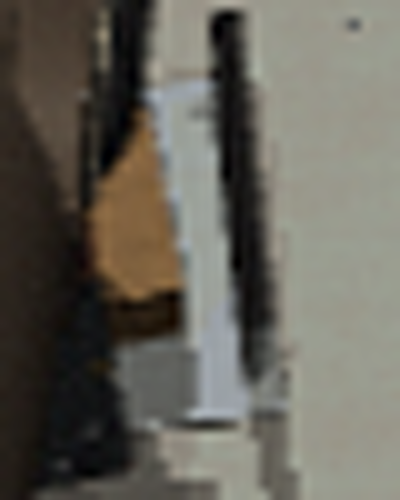

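Emit:
play_rows(
  motion=[
    {"linear": [0, 0.3, 1], "twist": 0},
    {"linear": [0, 0.3, 1.5], "twist": 0},
    {"linear": [0, 0.3, 2], "twist": 0},
    {"linear": [0, 0.3, 2.3], "twist": 0},
    {"linear": [0, 0.3, 2.3], "twist": 0},
  ],
)

```text
clock: 22.68
tcp_pos: [0.5876, 0.0368, 0.0334]
tool_rot: [0.001, 0.633, 0.774, -0.001]
ft_force: [-0.1, -0.0, -3.7]
finger_gap: 0.0602
```

Emit:
play_rows(
  motion=[
    {"linear": [0, 0, 0.8], "twist": 0},
    {"linear": [0, 0, 1.2], "twist": 0},
    {"linear": [0, 0, 1.6], "twist": 0},
    {"linear": [0, 0, 1.6], "twist": 0},
  ],
)

```text
clock: 23.02
tcp_pos: [0.5877, 0.037, 0.0324]
tool_rot: [0.001, 0.633, 0.774, -0.001]
ft_force: [-2.8, -0.8, 4.5]
finger_gap: 0.0598
```

Emit:
play_rows(
  motion=[
    {"linear": [0, 0, 0], "twist": 0},
    {"linear": [0, 0, 0], "twist": 0},
    {"linear": [0, 0, 0], "twist": 0},
    {"linear": [0, 0, -10], "twist": 0},
    {"linear": [0, 0, -30], "twist": 0},
    {"linear": [0, 0, -60], "twist": 0},
    {"linear": [0, 0, -90], "twist": 0},
    {"linear": [0, 0, -120], "twist": 0},
    {"linear": [0, 0, -140], "twist": 0},
    {"linear": [0, 0, -145], "twist": 0},
  ],
  jaw=-0.8,
)

```text
clock: 23.85
tcp_pos: [0.5897, 0.0372, 0.1821]
tool_rot: [0.003, 0.633, 0.774, 0.002]
ft_force: [0.8, -0.3, 0.8]
finger_gap: 0.079
```

```bash
python3 - <<'E'
from h import *
from workcell import robot
go(robot.get_obs(),(.5605,-.338,.12),-2.4)
E
```

```text
clk 23.85 tcp [0.5897 0.0372 0.1821] yawy 11.4 zax [ 0.0076 -0.0014 -1.    ] gap 0.079 F [ 0.8 -0.3  0.8] j7 0.21 
 ->linear [-361.8 -103.2   62.4] twist 0.2409
```

Emit:
play_rows(
  motion=[
    {"linear": [-15, -4, 0], "twist": 0.01},
    {"linear": [-48, -14, 0], "twist": 0.03},
    {"linear": [-86, -25, 0], "twist": 0.06},
    {"linear": [-126, -36, 0], "twist": 0.09},
    {"linear": [-166, -47, 0], "twist": 0.12},
    {"linear": [-206, -59, 0], "twist": 0.15},
    {"linear": [-246, -70, 5], "twist": 0.18},
    {"linear": [-286, -82, 20], "twist": 0.21},
    {"linear": [-325, -93, 40], "twist": 0.24},
    {"linear": [-355, -101, 60], "twist": 0.24},
  ],
)

```text
clock: 24.68
tcp_pos: [0.5597, -0.3333, 0.1224]
tool_rot: [0.004, 0.723, 0.691, 0.002]
ft_force: [0.9, 0.1, -0.3]
finger_gap: 0.079
```

```bash
python3 - <<'E'
from h import *
from workcell import robot
go(robot.get_obs(),(.5603,-.3385,.03),-2.5)
t=robot.read_camera("top");np.savez("/tmp/t23.npz",**t);crop(t["image"],215,305,160,225,8,"pics/b23.png")
for n,w,z in(("med",(228,284,172,215),.106),):
    c,a,A,r=lid(t,w,z,dbg=f"pics/d_{n}.png"); print(n,c.round(1),a.round(2),A,r)
E
```

```text
clk 24.68 tcp [ 0.5597 -0.3333  0.1224] yawy -2.58 zax [ 0.0076 -0.0025 -1.    ] gap 0.079 F [ 0.9  0.1 -0.3] j7 0.69 
 ->linear [-5.   0.2 92.4] twist -0.0013
med [589.   38.2] -78.45 6682.641805200052 ((588.9378051757812, 38.163818359375), (58.6700325012207, 118.4651870727539), 11.642807006835938)
```

View pics/b23.png

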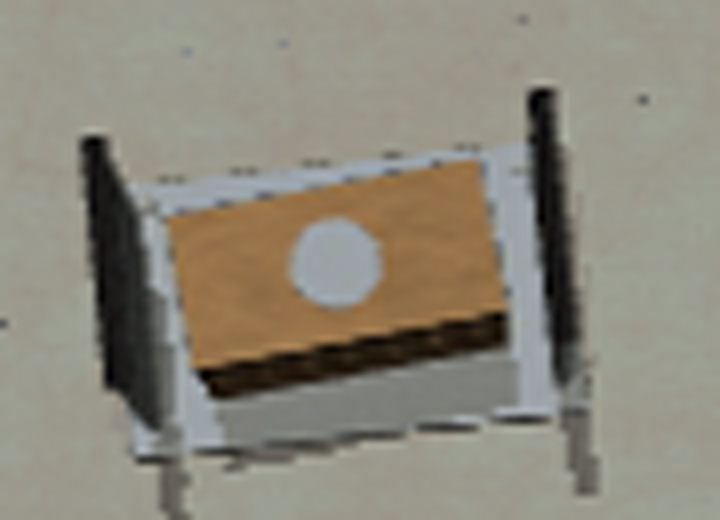

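Emit:
play_rows(
  motion=[
    {"linear": [-3, 0, 5], "twist": 0},
    {"linear": [-5, 0, 20], "twist": 0},
    {"linear": [-5, 0, 45], "twist": 0},
    {"linear": [-5, 0, 72], "twist": 0},
    {"linear": [-5, 0, 95], "twist": 0},
    {"linear": [-5, 0, 105], "twist": 0},
    {"linear": [-5, 0, 108], "twist": 0},
    {"linear": [-5, 0, 108], "twist": 0},
  ],
)

```text
clock: 25.4
tcp_pos: [0.5537, -0.3459, 0.0089]
tool_rot: [0.002, 0.725, 0.689, -0.002]
ft_force: [-0.5, 0.8, 1.1]
finger_gap: 0.0792
```

```bash
python3 - <<'E'
from h import *
from workcell import robot
go(robot.get_obs(),(.5607,-.339,-.032),-2.5)
s=robot.read_camera("side");crop(s["image"],250,370,210,330,5,"pics/a24.png")
E
```

```text
clk 25.4 tcp [ 0.5537 -0.3459  0.0089] yawy -2.92 zax [-9.0e-04 -5.1e-03 -1.0e+00] gap 0.0792 F [-0.5  0.8  1.1] j7 0.76 
 ->linear [ 7.5  6.7 40.8] twist -0.0073
```

View pics/a24.png

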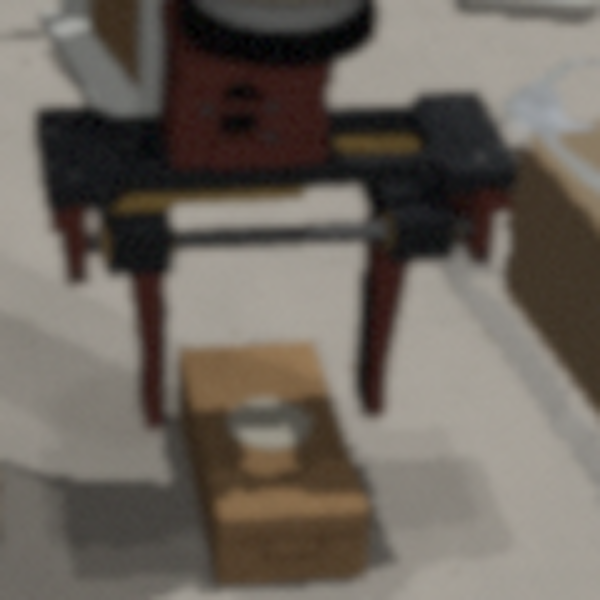

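Emit:
play_rows(
  motion=[
    {"linear": [4, 4, 0], "twist": -0.005},
    {"linear": [7.5, 6.7, 0], "twist": -0.007},
    {"linear": [7.5, 6.7, 0], "twist": -0.007},
    {"linear": [7.5, 6.7, 8], "twist": -0.007},
    {"linear": [7.5, 6.7, 20], "twist": -0.007},
    {"linear": [7.5, 6.7, 32], "twist": -0.007},
    {"linear": [7.5, 6.7, 39], "twist": -0.007},
    {"linear": [7.5, 6.7, 40.5], "twist": -0.007},
    {"linear": [7.5, 6.7, 40.5], "twist": -0.007},
  ],
)

```text
clock: 26.2
tcp_pos: [0.5605, -0.3393, -0.0319]
tool_rot: [0.001, 0.723, 0.691, -0.002]
ft_force: [1.1, -0.3, 0.1]
finger_gap: 0.079
```

```bash
python3 - <<'E'
from h import *
from workcell import robot
go(robot.get_obs(),(.5607,-.339,-.032),-2.5)
s=robot.read_camera("side");crop(s["image"],250,370,230,330,6,"pics/a25.png")
E
```

```text
clk 26.2 tcp [ 0.5605 -0.3393 -0.0319] yawy -2.54 zax [-0.0014 -0.0051 -1.    ] gap 0.079 F [ 1.1 -0.3  0.1] j7 0.77 
 ->linear [0.3 0.2 0.1] twist -0.0006
```

View pics/a25.png

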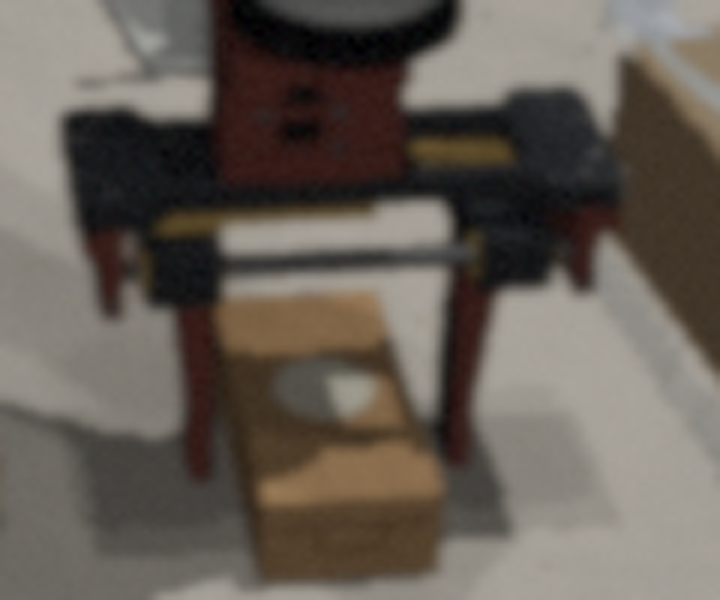

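Emit:
play_rows(
  motion=[
    {"linear": [0, 0, 0], "twist": 0},
    {"linear": [0, 0, 0], "twist": 0},
    {"linear": [0, 0, 0], "twist": 0},
    {"linear": [0, 0, 0], "twist": 0},
    {"linear": [0, 0, 0], "twist": 0},
  ],
  jaw=1,
  grip_force=20,
)

```text
clock: 26.67
tcp_pos: [0.561, -0.3398, -0.0307]
tool_rot: [0.002, 0.723, 0.691, -0.002]
ft_force: [-2.3, 0.8, 2.6]
finger_gap: 0.0596
```

```bash
python3 - <<'E'
from h import *
from workcell import robot
go(robot.get_obs(),(.5607,-.339,.032),-2.5)
t=robot.read_camera("top");crop(t["image"],340,420,180,230,8,"pics/b26.png")
s=robot.read_camera("side");C=cloud(s)
E
```

```text
clk 26.67 tcp [ 0.561  -0.3398 -0.0307] yawy -2.54 zax [-1.0e-04 -5.8e-03 -1.0e+00] gap 0.0596 F [-2.3  0.8  2.6] j7 0.77 
 ->linear [  0.4  -0.3 -62.8] twist -0.0007
```

View pics/b26.png

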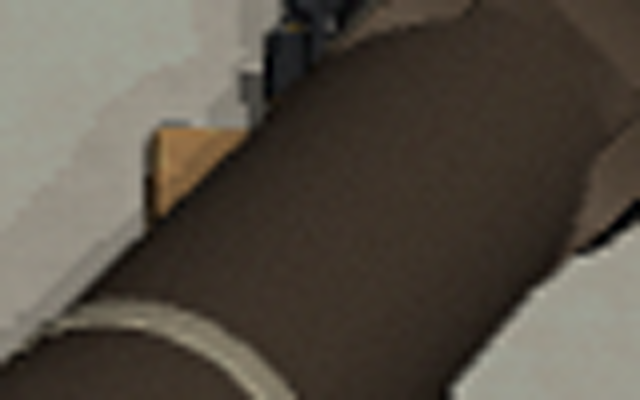

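Emit:
play_rows(
  motion=[
    {"linear": [0, 0, -6], "twist": 0},
    {"linear": [0, 0, -20], "twist": 0},
    {"linear": [0, 0, -42], "twist": 0},
    {"linear": [0, 0, -66], "twist": 0},
    {"linear": [0, 0, -92], "twist": 0},
    {"linear": [0, 0, -118], "twist": 0},
    {"linear": [0, 0, -144], "twist": 0},
    {"linear": [0, 0, -168], "twist": 0},
    {"linear": [0, 0, -186], "twist": 0},
    {"linear": [0, 0, -194], "twist": 0},
  ],
  grip_force=25,
)

```text
clock: 27.6
tcp_pos: [0.562, -0.3394, 0.1672]
tool_rot: [0.004, 0.723, 0.691, -0.001]
ft_force: [0.6, -0.2, -3.7]
finger_gap: 0.0601
```

```bash
python3 - <<'E'
from h import *
from workcell import robot
go(robot.get_obs(),(.5878,.0365,.165),11.45)
E
```

```text
clk 27.6 tcp [ 0.562  -0.3394  0.1672] yawy -2.56 zax [ 0.004  -0.0076 -1.    ] gap 0.0601 F [ 0.6 -0.2 -3.7] j7 0.67 
 ->linear [376.7   9.   -0.5] twist -0.2445
```

Emit:
play_rows(
  motion=[
    {"linear": [10, 0, 0], "twist": -0.01},
    {"linear": [30, 1, 0], "twist": -0.025},
    {"linear": [58, 2, 0], "twist": -0.04},
    {"linear": [90, 2, 0], "twist": -0.06},
    {"linear": [123, 3, 0], "twist": -0.08},
    {"linear": [156, 4, 0], "twist": -0.1},
    {"linear": [189, 5, 0], "twist": -0.125},
    {"linear": [222, 5, 0], "twist": -0.15},
    {"linear": [250, 6, 0], "twist": -0.17},
    {"linear": [270, 7, 0], "twist": -0.19},
  ],
)

```text
clock: 28.43
tcp_pos: [0.5801, -0.0652, 0.164]
tool_rot: [0.003, 0.652, 0.758, -0.002]
ft_force: [-0.9, -0.2, -3.1]
finger_gap: 0.06
```

```bash
python3 - <<'E'
from h import *
from workcell import robot
go(robot.get_obs(),(.5878,.0365,.165),11.45)
E
```

```text
clk 28.43 tcp [ 0.5801 -0.0652  0.164 ] yawy 8.62 zax [ 0.002  -0.0059 -1.    ] gap 0.06 F [-0.9 -0.2 -3.1] j7 0.36 
 ->linear [99.4 22.9 -1.6] twist -0.0494
```

Emit:
play_rows(
  motion=[
    {"linear": [12, 3, -2], "twist": -0.01},
    {"linear": [32, 7, -2], "twist": -0.02},
    {"linear": [55, 12, -2], "twist": -0.035},
    {"linear": [77, 18, -2], "twist": -0.045},
    {"linear": [92, 21, -2], "twist": -0.049},
    {"linear": [99, 23, -2], "twist": -0.049},
    {"linear": [99, 23, -2], "twist": -0.049},
    {"linear": [99, 23, -2], "twist": -0.049},
  ],
)

```text
clock: 29.1
tcp_pos: [0.5877, 0.0351, 0.1652]
tool_rot: [0.003, 0.633, 0.774, -0.002]
ft_force: [0.8, -0.5, -2.6]
finger_gap: 0.0599
```

```bash
python3 - <<'E'
from h import *
from workcell import robot
go(robot.get_obs(),(.5878,.0365,.077),11.45)
s=robot.read_camera("side");crop(s["image"],230,350,70,190,5,"pics/a27.png")
E
```

```text
clk 29.1 tcp [0.5877 0.0351 0.1652] yawy 11.4 zax [ 0.0015 -0.0069 -1.    ] gap 0.0599 F [ 0.8 -0.5 -2.6] j7 0.22 
 ->linear [ 2.   0.3 88.2] twist -0.0009
```

View pics/a27.png

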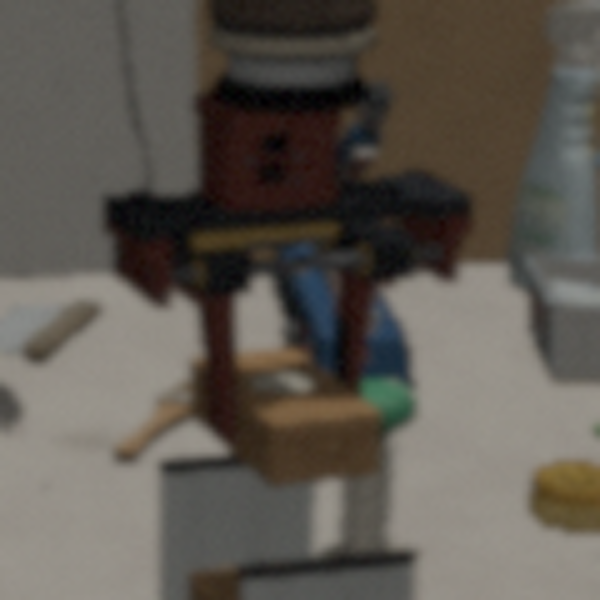

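Emit:
play_rows(
  motion=[
    {"linear": [1, 0.3, 3], "twist": 0},
    {"linear": [2, 0.3, 12], "twist": 0},
    {"linear": [2, 0.3, 25], "twist": 0},
    {"linear": [2, 0.3, 40], "twist": 0},
    {"linear": [2, 0.3, 55], "twist": 0},
    {"linear": [2, 0.3, 68], "twist": 0},
    {"linear": [2, 0.3, 77], "twist": 0},
    {"linear": [2, 0.3, 81], "twist": 0},
    {"linear": [2, 0.3, 81], "twist": 0},
    {"linear": [2, 0.3, 81], "twist": 0},
  ],
)

```text
clock: 29.98
tcp_pos: [0.588, 0.0354, 0.0845]
tool_rot: [0.003, 0.634, 0.773, -0.002]
ft_force: [0.2, -0.8, -4.1]
finger_gap: 0.06
```

```bash
python3 - <<'E'
from h import *
from workcell import robot
go(robot.get_obs(),(.5878,.0365,.076),11.45)
s=robot.read_camera("side");crop(s["image"],240,320,130,220,7,"pics/a28.png")
E
```

```text
clk 29.98 tcp [0.588  0.0354 0.0845] yawy 11.3 zax [ 0.0018 -0.0072 -1.    ] gap 0.06 F [ 0.2 -0.8 -4.1] j7 0.26 
 ->linear [1.2 0.  8.5] twist -0.0026
```

View pics/a28.png

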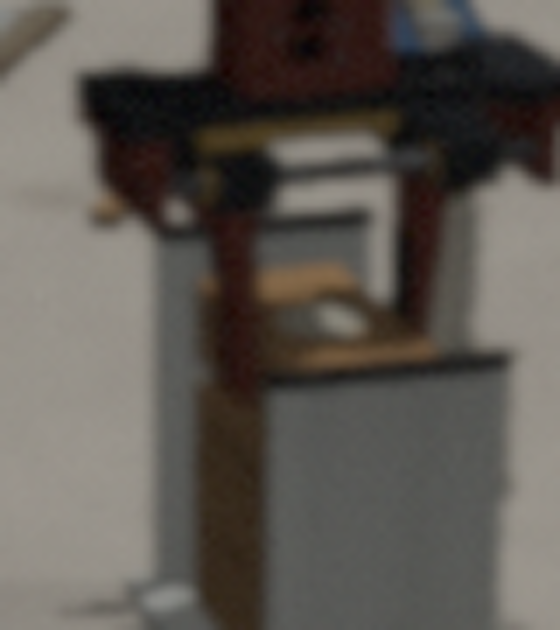

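Emit:
play_rows(
  motion=[
    {"linear": [1, 0, 2], "twist": -0.0025},
    {"linear": [1.2, 0, 4], "twist": -0.0025},
    {"linear": [1.2, 0, 6], "twist": -0.0025},
    {"linear": [1.2, 0, 7], "twist": -0.0025},
    {"linear": [1.2, 0, 8], "twist": -0.0025},
    {"linear": [1.2, 0, 8], "twist": -0.0025},
  ],
)

```text
clock: 30.53
tcp_pos: [0.588, 0.0367, 0.0767]
tool_rot: [0.003, 0.633, 0.774, -0.002]
ft_force: [0.2, -0.1, -2.8]
finger_gap: 0.0596
```

Emit:
play_rows(
  motion=[
    {"linear": [0, 0, 0.7], "twist": 0},
    {"linear": [0, 0, 1.2], "twist": 0},
    {"linear": [0, 0, 1.5], "twist": 0},
    {"linear": [0, 0, 1.5], "twist": 0},
  ],
)

```text
clock: 30.87
tcp_pos: [0.5879, 0.0366, 0.0753]
tool_rot: [0.003, 0.633, 0.774, -0.002]
ft_force: [-0.8, -0.2, -1.6]
finger_gap: 0.06
```

Emit:
play_rows(
  motion=[
    {"linear": [0, 0, 0.5], "twist": 0},
    {"linear": [0, 0, 1], "twist": 0},
    {"linear": [0, 0, 1.2], "twist": 0},
    {"linear": [0, 0, 1.2], "twist": 0},
  ],
)

```text
clock: 31.2
tcp_pos: [0.588, 0.0367, 0.0752]
tool_rot: [0.003, 0.633, 0.774, -0.002]
ft_force: [-3.6, -0.6, 7.4]
finger_gap: 0.0601
```

Contact (+7 N). Release, then retreat upward.

Emit:
play_rows(
  motion=[
    {"linear": [0, 0, 0], "twist": 0},
    {"linear": [0, 0, 0], "twist": 0},
    {"linear": [0, 0, 0], "twist": 0},
    {"linear": [0, 0, -10], "twist": 0},
    {"linear": [0, 0, -30], "twist": 0},
    {"linear": [0, 0, -60], "twist": 0},
    {"linear": [0, 0, -85], "twist": 0},
    {"linear": [0, 0, -105], "twist": 0},
    {"linear": [0, 0, -110], "twist": 0},
    {"linear": [0, 0, -110], "twist": 0},
  ],
  jaw=-0.8,
)

```text
clock: 32.03
tcp_pos: [0.5888, 0.0374, 0.1871]
tool_rot: [0.004, 0.633, 0.774, -0.0]
ft_force: [0.3, 0.7, 0.0]
finger_gap: 0.0789
```

Emit:
play_rows(
  motion=[
    {"linear": [15, 0, 0], "twist": 0},
    {"linear": [45, 0, 0], "twist": 0},
    {"linear": [80, 0, 0], "twist": 0},
    {"linear": [115, 0, 0], "twist": 0},
    {"linear": [150, 0, 0], "twist": 0},
    {"linear": [185, 0, 0], "twist": 0},
    {"linear": [220, 0, 0], "twist": 0},
    {"linear": [245, 0, 0], "twist": 0},
    {"linear": [260, 0, 0], "twist": 0},
    {"linear": [260, 0, 0], "twist": 0},
  ],
)

```text
clock: 32.87
tcp_pos: [0.5351, 0.296, 0.1836]
tool_rot: [0.003, 0.631, 0.776, -0.001]
ft_force: [-0.5, 0.2, -0.0]
finger_gap: 0.079
```

```bash
python3 - <<'E'
from h import *
from workcell import robot
go(robot.get_obs(),(.5878,.0365,.076),11.45)
s=robot.read_camera("side");t=robot.read_camera("top")
crop(s["image"],240,330,140,230,7,"pics/a30.png");crop(t["image"],150,310,140,265,5,"pics/b30.png")
c,a,A,r=lid(t,(226,284,170,215),.14,dbg="pics/d_s.png"); print("slim",c.round(1),a.round(2),A,r)
C=cloud(t);Z=C[...,2]
for n,(x0,x1,y0,y1,lo,hi) in dict(stamp=(215,250,235,265,.07,.11),cA=(300,330,230,265,.02,.045),cB=(365,400,235,272,.02,.045),top=(240,275,182,205,.1,.2)).items():
    m=np.zeros_like(Z,bool);m[y0:y1,x0:x1]=1;m&=(Z>lo)&(Z<hi);print(n,C[m].mean(0).round(4))
E
```

```text
clk 32.87 tcp [0.5351 0.296  0.1836] yawy 11.76 zax [ 0.0035 -0.0057 -1.    ] gap 0.079 F [-0.5  0.2 -0. ] j7 -0.25 
 ->linear [-264.1   -1.6  109.3] twist 0.0054
slim [589.3  38.3] -78.32 6704.658453755357 ((589.2037963867188, 38.288673400878906), (59.229801177978516, 118.7190170288086), 11.457446098327637)
stamp [0.4205 0.1086 0.0928]
cA [ 0.4325 -0.1407  0.0266]
cB [ 0.4139 -0.346   0.026 ]
top [0.5847 0.0371 0.1379]
```

View pics/b30.png

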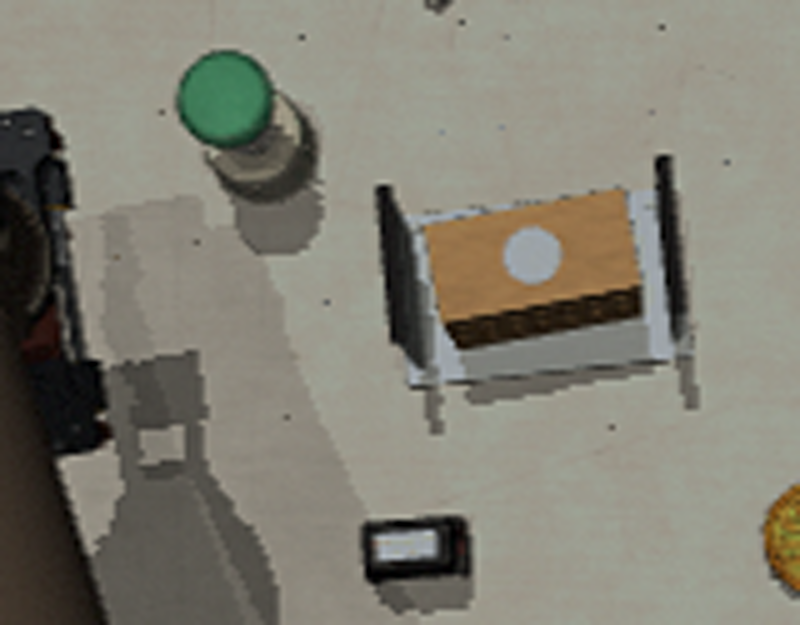

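View pics/a30.png

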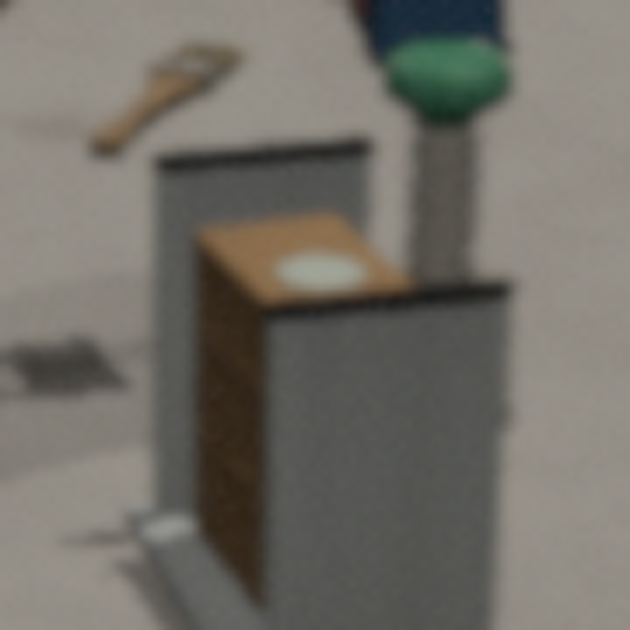

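The lid centres agree within about 1 mm and 0.3°, the column side is a flush plane in the side view, and the bystanders have not moved. The gripper is clear of everything, so I'll hand in.

```bash
python3 -c "
from workcell import robot
print(robot.finish_job())"
```

```text
the job is handed in; nothing more can be done
None
```

The job is handed in at about 33 s: the medium carton sits on the deep one and the slim one is on top, each flat with its seal up. I turned the medium carton down by pivoting it on its bottom edge in a light grip. I then took it again from straight above, set it on the deep carton, and placed the slim one last.

**Alignment (top camera):**

| Carton | Lid centre x, y (mm) | Long axis (deg) |
|---|---|---|
| Deep | 589.2, 37.4 | -78.6 |
| Medium | 589.0, 38.2 | -78.5 |
| Slim | 589.3, 38.3 | -78.3 |

That is flush within about 1 mm. The side view shows one even column, and the slim carton's top measured about 138–140 mm high, as expected. The stamp and both cakes were unmoved to within about 1 mm, which is the measuring noise. The arm was clear of everything.

**Checks that disagreed or went off plan:**
- **TCP height:** the reported height was about 38 mm lower than the real fingertips. I saw this in the images, confirmed it by touching the table lightly, and corrected for it from then on.
- **First tipping try:** it only lifted the carton a couple of millimetres upright, so I set it down and gripped it higher and softer. I also moved it 60 mm back to stay clear of the stamp.
- **End of the turn:** the pads had slid, leaving the carton about 8° short of flat. I let it down the last 17 mm by easing the jaws open in small steps. I did not measure the speed of that last part.

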